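# Clamp a printing block in the sloping jig with its draw latch

### The arm

A 6-joint arm with a two-finger parallel gripper is mounted at the origin on a cart in front of the work surface, level with it; the furniture and walls round the work are solid. World frame = base frame: x ahead of the robot, y to its left, z up, the work surface at z = 0. Lengths are in m, angles in degrees, forces in N, time in s.
With the tool pointing down it reaches from about 0.375 to 0.9 m from the base axis. Payload 3.1 kg.
Tool frame: the origin (TCP) lies midway between the tips of the shut fingers; the grasp point (between the pads) lies bot.pinch_z behind it (bot.pinch_z is the distance from the TCP to the grasp point, in m); z points along the fingers, y is the direction in which the jaws open and shut (so a half turn about z gives the same grasp; the last joint's range is limited). The gripper opens to 87 mm and grips with 3 to 60 N. Pads are 19 mm wide; open, the fingers measure 117 mm over their backs; the gripper's body (75 mm by 190 mm) begins 51 mm behind the grasp point.
Start: joints at [-78.81, 30.224, 82.088, -0, 67.689, -10.227], TCP at [0.228, -0.582, 0.223] pointing down, gripper open.
Joint ranges: [-176.69, 176.69], [-43.24, 126.21], [12.49, 139.97], [-82, 262], [0, 151.66], [-163.58, 163.58]. Speed limits (degrees/s): [159.86, 159.86, 180, 180, 180, 180].

### API

Orientations are given as a 3x3 rotation matrix whose columns are the frame's x, y, z axes.
In Python, from rig import bot gives the robot as it stands.
- The arm moves only by the tool apply_moves, never from a script. Its argument "motion" is text: rows parted by semicolons, each of 7 numbers parted by spaces: the shift along the tool's x, y, z in m, then the turn, a rotation vector about the tool's x, y, z in degrees, then the finger opening in m, from 0 to 0.087. A call has exactly 8 rows; each row is the pose to reach, as a shift and turn from the pose commanded when the call began, along the tool's axes at that moment; what a row does not reach only later rows make up. A row lasts 1/8 s, in which the tool goes at most 62.5 mm and 10.7 degrees, less where a joint would pass 70% of its speed; a pose out of reach is approached as far as the arm can. A call with a gripper value outside its range is refused whole. The fingers move at their own pace and stop on an object; the grip force is fixed at half the most. Time passes only in rows, so rows that repeat a pose let the fingers close, or fill a call up. It gives the time, the measured TCP pose, the force and the opening at its end, in the units of the state.
- bot.read_state(): the state, without advancing time (a new reading comes with each control period).
- bot.capture(name): name is "scene" or "side" or "wrist"; returns the picture (480x640x3 uint8, red, green, blue); there is no depth.
- bot.get_calibration(name): a dict with "fx", "fy", "cx", "cy" (pixels), "rvec" (rotation vector, rad) and "tvec" (3), from world to camera coordinates, as OpenCV has them. Camera axes: x right, y down, z forward; pixel columns grow to the right and rows downward; lengths in m; the calibration is good to about 2 mm. The wrist camera is an equidistant fisheye: a pixel r from the principal point sees the ray r / f radians off the axis. A picture is of the moment at which its call begins: read the wrist's pose just before it. get_calibration takes no time and is no camera call; for the wrist camera it gives the pose at the moment of the call.
- bot.hand_in(): hands the job in, once; it reports no verdict.
Trained networks look in the newest picture that a camera, given by its name, has taken for a name from the list of things; names that differ only in an ending like _2 or _b are one class to them, and where a whole thing is asked for, a point or a joint stands for the part that bears it (a point fixed in the world has none). Each returns a list of dicts, best first, with "p" (0 to 1); they miss things now and then, are a little off and sometimes report something else, mostly with a low value. They report only what shows in the picture. A call takes as long as a camera call.
- bot.find_in(name, camera): "point" ([x, y, z] in m, in world coordinates, good to about 4 mm: the middle of the surface that is visible of it).
The state is a dict: "time_s": time; "joint_positions": joint angles; "qvel": joint speeds; "tau": joint torques, N m; "position": TCP position; "tcp_rot": TCP orientation; "force": force on the tool from outside, world axes, zero at the start; "moment": the same for the moment, N m; "opening": opening from 0.0 (shut) to 1.0 (fully open).
Only numpy, scipy, OpenCV 4.12 (cv2) and the standard library are available. Lean on these libraries where they do the work, as an engineer would, in place of code of your own. Each camera call takes 0.05 s, during which the arm holds its last target.

### The job

Lay the lino printing block flat in the nest of the sloping jig, printing face up and its cut-out corner over the nest's key. Then hook the crossbar of the latch's wire loop over the hook on the sliding jaw, let go of it there, and press the lever flat past centre so that the jaw grips the block. Leave the sanding block, the loose gouge and the small dabber behind the jig where they are.

Things in the scene. Friction and masses are not known exactly. Their poses are not given: they have to be found in the camera images.
- block: loose wood-mounted lino printing block, 50 (its x) x 64 (y) x 32 mm high, about 90 g, printing face with cut lines up; origin in the middle of the 50 x 64 outline on the underside, z up. Its corner at +x, -y is cut out square, 18 x 18 mm, full height, so the +x face spans only y = -14 to +32 mm
- jig: fixed jig; origin on the table below the middle of its board, x away from the robot, y left. The board, 130 x 262 x 15 mm, slopes up at 30 deg towards +x; its face is 64 mm above the origin. On it from -y to +y: latch, hook, nest. The jaw's two tie rods are 11 mm high at most and lie 45 mm either side of the middle line
- nest (a point): centre of the nest floor on the board. Axes: x up the slope, y level along the board to the left, z square off it. The nest is 58 mm wide (x) between walls 12 mm high, 8 thick; 74 mm long (y) from a 12 mm high stop (face at y = -37) to the open jaw (face at y = +37)
- deck: the jig's sloping board with the nest; axes parallel to the nest's. A 12 mm high key fills the nest's corner x = 14 to 29, y = -37 to -23 mm (from point nest). A seated block has its axes parallel to the nest's and its origin on the nest's floor, within 4 mm (x) and 5 mm (y) of its centre; clamped, it lies 5 mm to -y
- jaw: aluminium sliding jaw, 18 mm high, with two tie rods and a cross plate; slides along -y of the nest by up to 18 mm (about 1.2 N friction), stays where left; the hook rides on the tongue of its cross plate. Pulled by the latch, it pushes the block against the stop
- hook_seat (a point): where the crossbar centre lies when hooked, 17 mm above the board; axes as the nest. The hook (16 mm wide) has a post at y = -8 to -3 mm of this point, a lip above at z = +6 to +9, out to y = +1, and a ledge 3 mm below, out to y = +11. The bar must come down with its centre at y over +5 mm (+8 is good); it is then drawn back under the lip
- hook (a joint): travel of the sprung hook along -y relative to the jaw, m: 0 slack; 2500 N/m with 5 N preload, so it moves only when the latch pulls. About 0.004 to 0.005 when the latch is shut on a block
- lever_pivot (a point): pivot of the latch lever, 18 mm above the board, 53 mm to -y of hook_seat while the jaw is open; pivot axis along x; axes as the nest
- lever (a joint): latch lever angle, rad: 0 = flat and shut, handle towards -y of the nest; opens upward and over to +y, 1.57 = square off the board, stop at 2.3. Stays where left (friction 0.035 N m); passes centre at about 0.2, beyond which the spring of the hooked loop holds it shut. Pressing takes a few newtons at the handle
- lever_handle (a point): point on the lever's upper face, 50 mm from the pivot; the handle is a steel plate 16 mm wide (x) and 5 mm thick, ending 72 mm from the pivot; when shut this face is 21 mm above the board
- loop: steel wire loop, pivoted on the lever 22 mm from the lever's pivot; its arms (26 mm apart) straddle the lever; origin at that pivot; swings almost freely in the plane square to x and falls under its weight (30 g). At the start it is thrown back, leaning to -y past upright against its stop on the lever; over the top and down to +y lies the hook
- loop_bar (a point): middle of the loop's crossbar, 60 mm from the loop's pivot. The bar is 6 mm thick, lies along x, and ends in two balls of 10 mm diameter (48 mm over the balls) by which it can be pinched along x and turns freely. When pulled, lever and loop follow as a two-bar linkage
- sanding_block: bystander: brown sanding block 50 x 86 x 26 mm near the table's front edge
- gouge: bystander: loose gouge with red handle, 167 mm long, 22 mm thick, at the left end of the table
- dabber: bystander: small grey-brown ink dabber, 38 mm wide, 51 mm high, behind the jig

How it is judged:
By the outcome, as a careful person would: the job done as asked, in the order asked, and still so for the second after the job is handed in, with the robot touching nothing.
It also fails if it takes over 72 s, if anything falls off the work surface, if the arm or the gripper's body presses on something with over 40 N, if the wrist force passes 120 N, or if a joint passes its speed limit or range.

## Working session

There is one attempt and no reset: what is moved stays moved. The work goes in short steps, Python scripts to look and compute and a tool call to move; the robot and the scene stay as the last step left them, time stands still between calls to the robot, and variables do not carry over. Pictures are saved under pics/ and viewed, and the job is handed in when it is done.

Besides the shell and the picture viewer there is one more tool, called after "Emit:" as name(argument=value, ...) on one line, values as JSON. apply_moves: Moves the arm, as the interface text tells. Its arguments: {"type":"object","properties":{"motion":{"type":"string"}},"required":["motion"]}

```bash
ls; mkdir -p pics; python3 - <<'E'
from rig import bot
import cv2
print(bot.pinch_z, bot.read_state())
for n in ["scene","side","wrist"]:
    c=bot.get_calibration(n);print(n,c)
    im=bot.capture(n);cv2.imwrite(f"pics/{n}0.png",im[:,:,::-1])
    for t in ["block","jig","jaw","hook","lever","loop","loop_bar","lever_handle","sanding_block","gouge","dabber"]:
        try:
            r=bot.find_in(t,n);print(t,[(x['point'],round(x['p'],2)) for x in r[:2]])
        except Exception as e: print(t,e)
print(bot.read_state()['time_s'])
E
```

```text
pics
0.0187 {'time_s': 0.0, 'joint_positions': array([-7.88119855e+01,  3.02788272e+01,  8.21555322e+01,  1.10215917e-03,
        6.76864504e+01, -1.02263453e+01]), 'qvel': array([ 0.08034939,  0.04860475,  0.02570639, -0.03034624, -0.09745968,
       -0.00011918]), 'tau': array([-3.57984318e-04, -4.40045500e+01, -1.76592225e+01,  6.30501215e-02,
        5.81917330e-02, -1.73940371e-04]), 'position': array([ 0.22809617, -0.58112887,  0.22157783]), 'tcp_rot': array([[ 9.30967089e-01,  3.65102897e-01, -3.91657953e-04],
       [ 3.65102897e-01, -9.30964866e-01,  2.07190876e-03],
       [ 3.91840096e-04, -2.07187432e-03, -9.99997777e-01]]), 'force': array([-0.04792257, -0.2463023 , -0.51487738]), 'moment': array([ 0.06284488, -0.0227013 , -0.01111115]), 'opening': 1.0016957834820748}
scene {'fx': 442.4704839566968, 'fy': 442.4704839566968, 'cx': 323.1149309027368, 'cy': 234.46276973076496, 'rvec': array([ 0.75372641, -2.50076651,  1.21124386]), 'tvec': array([0.38503637, 0.24888936, 0.95835002])}
block [([0.4103, 0.1503, 0.0325], 0.67)]
jig [([0.466, -0.2103, 0.0671], 0.66), ([0.4163, -0
[... 908 characters left out ...]
64, -0.3154, 0.1184], 0.68)]
sanding_block [([0.3702, -0.0636, 0.0278], 0.72)]
gouge []
dabber [([0.6101, -0.4049, 0.0288], 0.76)]
wrist {'fx': 371.64829954431775, 'fy': 371.64829954431775, 'cx': 316.0520921416584, 'cy': 240.23043296900522, 'rvec': array([-2.38209459,  1.62388349,  0.24413684]), 'tvec': array([-0.62482063, -0.03563016,  0.39096938])}
block [([0.3717, -0.3609, 0.0243], 0.67), ([0.3721, -0.361, 0.0363], 0.43)]
jig [([0.3703, -0.3618, 0.0202], 0.56)]
jaw []
hook []
lever []
loop [([0.3714, -0.3646, 0.0205], 0.33)]
loop_bar []
lever_handle [([0.3757, -0.3635, 0.0391], 0.53), ([0.3705, -0.3617, 0.0193], 0.38)]
sanding_block [([0.347, -0.0926, 0.0089], 0.6)]
gouge []
dabber []
1.8
```

View pics/scene0.png

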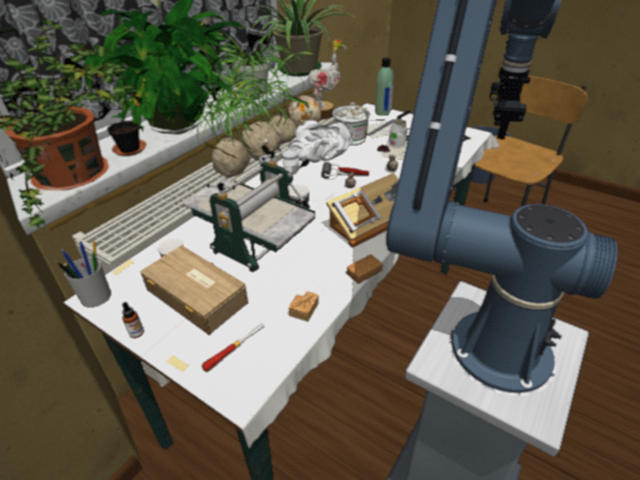

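View pics/side0.png

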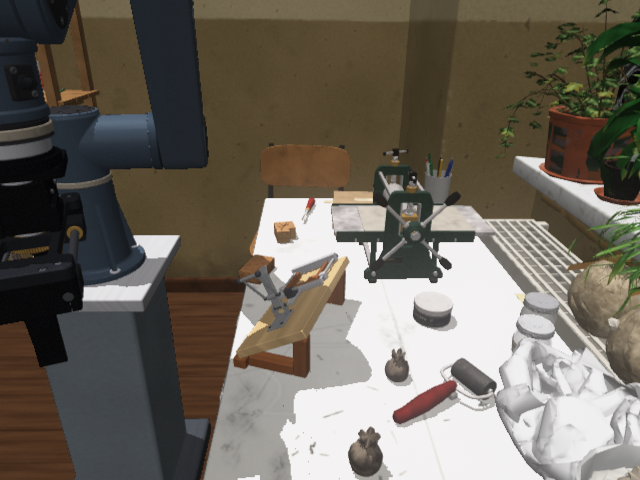

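View pics/wrist0.png

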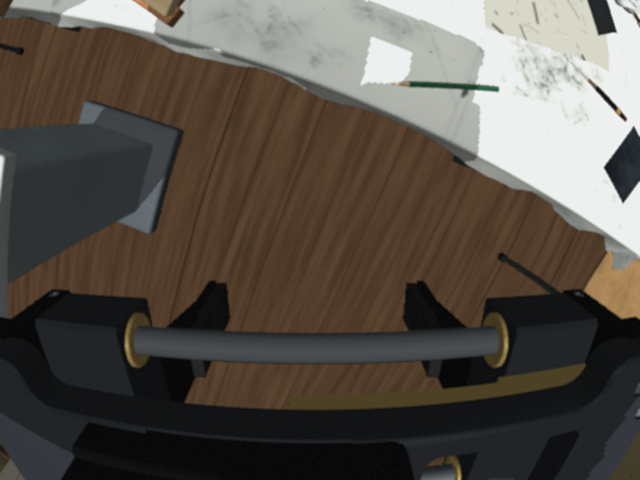

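```bash
python3 - <<'E'
import cv2
a=cv2.imread("pics/scene0.png");b=cv2.imread("pics/side0.png")
c=a[170:320,280:410];cv2.imwrite("pics/s0c.png",cv2.resize(c,None,fx=5,fy=4.0*1.25/1.25*1,interpolation=cv2.INTER_CUBIC) if 0 else cv2.resize(c,None,fx=4,fy=4,interpolation=cv2.INTER_CUBIC))
c=b[215:385,225:365];cv2.imwrite("pics/d0c.png",cv2.resize(c,None,fx=3.5,fy=3.5,interpolation=cv2.INTER_CUBIC))
E
```

```text
(no output)
```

View pics/s0c.png

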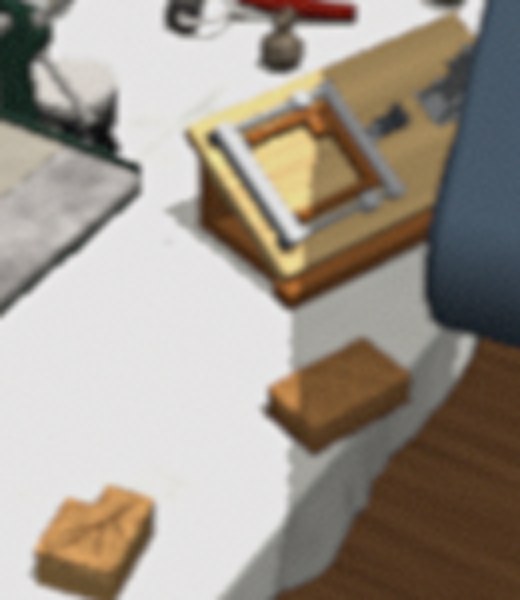

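View pics/d0c.png

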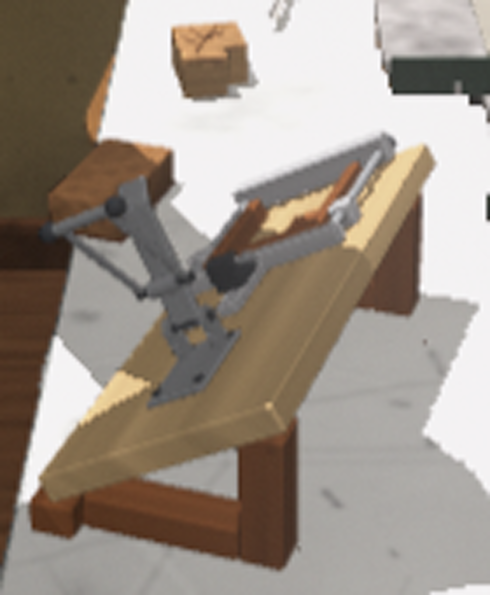

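```bash
cat > h.py <<'E'
import numpy as np, cv2
from scipy.spatial.transform import Rotation as R
from scipy.optimize import least_squares
def proj(c,P):
    P=np.atleast_2d(P).astype(float)
    return cv2.projectPoints(P,np.array(c['rvec']),np.array(c['tvec']),np.array([[c['fx'],0,c['cx']],[0,c['fy'],c['cy']],[0,0,1.]]),None)[0][:,0]
def projw(c,P):  # fisheye equidistant
    P=np.atleast_2d(P).astype(float)
    return cv2.fisheye.projectPoints(P[:,None],np.array(c['rvec']).reshape(3,1),np.array(c['tvec']).reshape(3,1),np.array([[c['fx'],0,c['cx']],[0,c['fy'],c['cy']],[0,0,1.]]),np.zeros(4))[0][:,0]
def ray(c,uv,fish=False):
    Rm=R.from_rotvec(c['rvec']).as_matrix();o=-Rm.T@np.array(c['tvec'])
    x=(uv[0]-c['cx'])/c['fx'];y=(uv[1]-c['cy'])/c['fy']
    if fish:
        r=np.hypot(x,y);d=np.array([x/r*np.sin(r),y/r*np.sin(r),np.cos(r)]) if r>0 else np.array([0,0,1.])
    else: d=np.array([x,y,1.])
    d=Rm.T@d;return o,d/np.linalg.norm(d)
def onz(c,uv,z,fish=False):
    o,d=ray(c,uv,fish);return o+d*(z-o[2])/d[2]
def tri(rs):
    A=np.zeros((3,3));b=np.zeros(3)
    for o,d in rs:
        M=np.eye(3)-np.outer(d,d);A+=M;b+=M@o
    p=np.linalg.solve(A,b);return p,[np.linalg.norm((np.eye(3)-np.outer(d,d))@(p-o)) for o,d in rs]
DECK=R.from_euler('y',-30,degrees=True).as_matrix()
def jig(x,y,yaw):  # returns rotation of deck axes, centre of deck face
    Rz=R.from_euler('z',yaw,degrees=True).as_matrix()
    return Rz@DECK, np.array([x,y,0.064])
E
python3 - <<'E'
from h import *
from rig import bot
cs={n:bot.get_calibration(n) for n in ["scene","side"]}
obs=[("side",(302.1,329.9),(.065,-.131,0)),("side",(347.9,257),(.065,.131,0)),("side",(237.9,351.5),(-.065,-.131,0)),
("scene",(328,203),(.065,.131,0)),("scene",(352.5,239),(-.065,.131,0))]
def f(p):
    Rd,o=jig(*p);r=[]
    for n,uv,q in obs: r.append(proj(cs[n],o+Rd@np.array(q))[0]-uv)
    return np.ravel(r)
s=least_squares(f,[.45,-.24,0]);print(s.x,s.fun.reshape(-1,2).round(1))
c=cs["scene"]
for z,uv in [(.032,(292,294)),]: pass
# block top corners in scene crop: 
for n,uvs in {"scene":[(40,550),(108,598),(155,497),(112,487),(105,503),(85,493),(65,488)]}.items():
    for u in uvs: print(u,onz(c,(u[0]/4+280,u[1]/4+170),.032).round(4))
c=cs["side"]
for u in [(172,25),(180,62),(228,50),(228,45),(248,46),(240,22)]: print('side',u,onz(c,(u[0]/3.5+225,u[1]/3.5+215),.032).round(4))
E
```

```text
[  0.46062977  -0.26319217 -18.66411905] [[ 1.4  0.5]
 [-1.3 -2.6]
 [-2.1  0.2]
 [-1.5 -2.6]
 [-0.7 -1. ]]
(40, 550) [0.4363 0.1767 0.032 ]
(108, 598) [0.3828 0.1845 0.032 ]
(155, 497) [0.4047 0.1057 0.032 ]
(112, 487) [0.4308 0.113  0.032 ]
(105, 503) [0.4266 0.126  0.032 ]
(85, 493) [0.4413 0.1258 0.032 ]
(65, 488) [0.4537 0.129  0.032 ]
side (172, 25) [0.3963 0.1623 0.032 ]
side (180, 62) [0.4057 0.0942 0.032 ]
side (228, 50) [0.4389 0.1154 0.032 ]
side (228, 45) [0.4387 0.1245 0.032 ]
side (248, 46) [0.4532 0.1226 0.032 ]
side (240, 22) [0.4466 0.168  0.032 ]
```

```bash
cat >> h.py <<'E'
import json
def cmd():
    d=json.load(open('cmd.json'));return np.array(d['p']),np.array(d['R'])
def setcmd(p,Rm): json.dump({'p':list(map(float,p)),'R':np.array(Rm).tolist()},open('cmd.json','w'))
def rel(p,Rm,frm=None):
    p0,R0=frm or cmd()
    s=R0.T@(np.array(p)-p0);w=R.from_matrix(R0.T@Rm).as_rotvec(degrees=True)
    return s,w
def apply(s,w):  # update commanded pose by what was sent
    p0,R0=cmd();setcmd(p0+R0@np.array(s),R0@R.from_rotvec(w,degrees=True).as_matrix())
def down(az): # tool pointing down, tool y azimuth
    a=np.radians(az);y=np.array([np.cos(a),np.sin(a),0]);z=np.array([0,0,-1.]);return np.column_stack([np.cross(y,z),y,z])
E
python3 - <<'E'
from h import *
from rig import bot
setcmd([.228,-.582,.223],down(-68.583))
c=bot.get_calibration("wrist");st=bot.read_state()
Rm=R.from_rotvec(c['rvec']).as_matrix();o=-Rm.T@c['tvec']
T=st['tcp_rot'];print("cam in tool",T.T@(o-st['position']),"axis in tool",T.T@Rm.T)
print(st['tcp_rot'],cmd()[1])
print(rel([.40,-.27,.34],down(-18.6)))
E
```

```text
cam in tool [ 0.08182886 -0.00062975 -0.16217839] axis in tool [[ 5.05397511e-04 -9.55305752e-01 -2.95619120e-01]
 [ 9.99999232e-01  1.48324691e-04  1.23030504e-03]
 [-1.13146987e-03 -2.95619514e-01  9.55305094e-01]]
[[ 9.30953522e-01  3.65137700e-01 -6.88828148e-06]
 [ 3.65137700e-01 -9.30953522e-01 -4.20726926e-06]
 [-7.94890252e-06  1.40160088e-06 -1.00000000e+00]] [[ 0.93094751  0.36515302  0.        ]
 [ 0.36515302 -0.93094751  0.        ]
 [ 0.          0.         -1.        ]]
(array([ 0.27405071, -0.22764931, -0.117     ]), array([  0.   ,   0.   , -49.983]))
```

Emit:
apply_moves(motion="0.05 -0.04 -0.05 0 0 -10 0.087; 0.09 -0.07 -0.09 0 0 -20 0.087; 0.13 -0.1 -0.117 0 0 -30 0.087; 0.17 -0.14 -0.117 0 0 -40 0.087; 0.21 -0.17 -0.117 0 0 -50 0.087; 0.25 -0.2 -0.117 0 0 -50 0.087; 0.274 -0.228 -0.117 0 0 -50 0.087; 0.274 -0.228 -0.117 0 0 -50 0.087")

```text
time_s: 2.8
position: [0.4005, -0.267, 0.3398]
tcp_rot: [[0.315, 0.949, 0.0], [0.949, -0.315, 0.0], [0.0, -0.0, -1.0]]
force: [-0.2, -0.2, -0.2]
opening: 1.0
```

```bash
python3 - <<'E'
from h import *
from rig import bot
apply([.274,-.228,-.117],[0,0,-50])
st=bot.read_state();print(st['time_s'],st['position'],cmd()[0],st['qvel'].round(2));
c=bot.get_calibration("wrist");im=bot.capture("wrist");cv2.imwrite("pics/w1.png",im[:,:,::-1])
json.dump({k:np.array(v).tolist() for k,v in c.items()},open("pics/w1.json","w"))
for t in ["jaw","hook","loop_bar","lever_handle","loop"]:
    print(t,[(x['point'],round(x['p'],2)) for x in bot.find_in(t,"wrist")[:2]])
im=bot.capture("scene");cv2.imwrite("pics/s1.png",im[:,:,::-1])
print(st['joint_positions'])
E
```

```text
2.8 [ 0.40050027 -0.26700769  0.33980646] [ 0.39982473 -0.26969204  0.34      ] [-2.75  1.06 -1.78 -1.62 -1.15 -0.93]
jaw [([0.4743, -0.2041, 0.0802], 0.81)]
hook [([0.4501, -0.2627, 0.0791], 0.86)]
loop_bar [([0.4669, -0.2539, 0.0784], 0.57), ([0.3909, -0.3273, 0.1372], 0.56)]
lever_handle [([0.4005, -0.3186, 0.133], 0.82)]
loop [([0.3937, -0.325, 0.1375], 0.69), ([0.4668, -0.2548, 0.0756], 0.68)]
[-4.70366840e+01  1.13684632e+01  9.26190779e+01  2.09592239e-02
  7.60246349e+01 -2.86907218e+01]
```

View pics/w1.png

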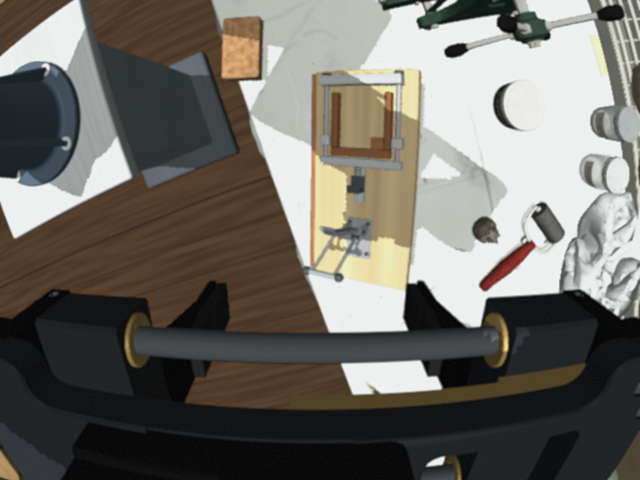

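```bash
python3 - <<'E'
import cv2
a=cv2.imread("pics/w1.png")
cv2.imwrite("pics/w1a.png",cv2.resize(a[60:180,290:440],None,fx=5,fy=5,interpolation=cv2.INTER_CUBIC))
cv2.imwrite("pics/w1b.png",cv2.resize(a[175:295,290:440],None,fx=5,fy=5,interpolation=cv2.INTER_CUBIC))
E
```

```text
(no output)
```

View pics/w1a.png

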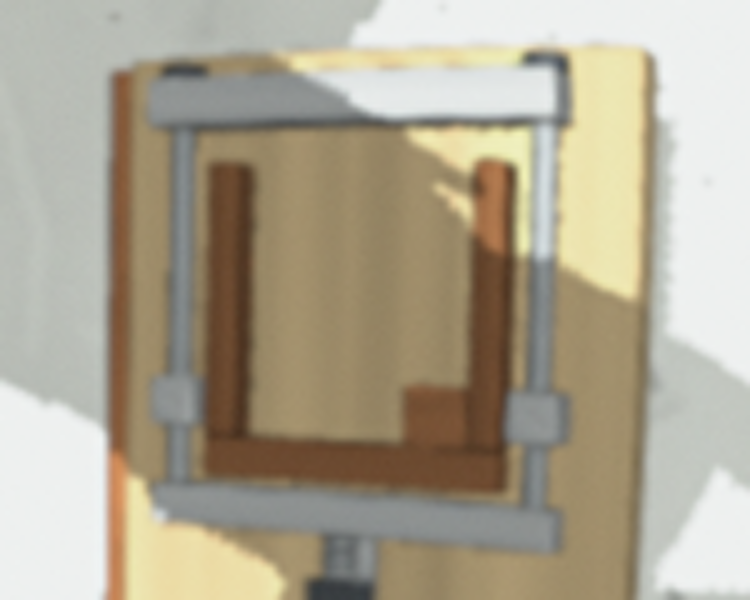

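View pics/w1b.png

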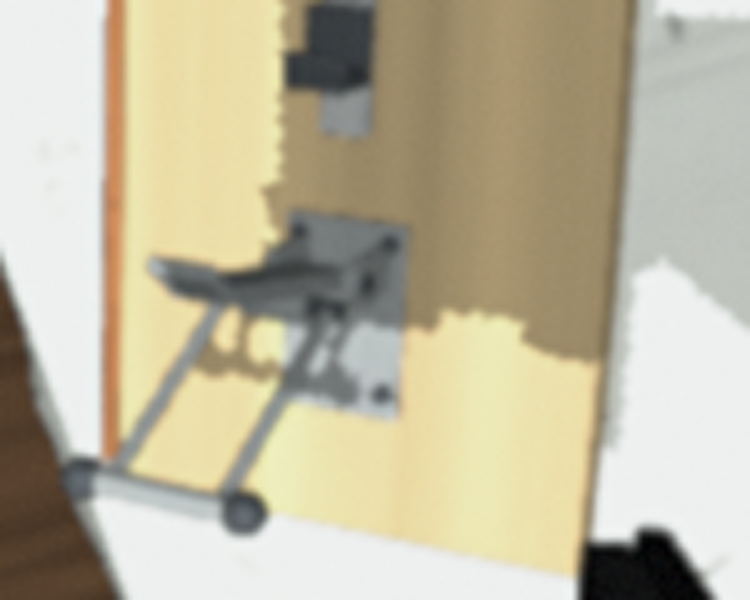

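```bash
cat > fit.py <<'E'
from h import *
from rig import bot
cw=json.load(open("pics/w1.json"));cs={n:bot.get_calibration(n) for n in ["scene","side"]}
A=lambda u,v:(u/5+290,v/5+60)
B=lambda u,v:(u/5+290,v/5+175)
obs=[("w",A(133,65),(-65,131,0),0),("w",A(650,50),(65,131,0),0),("w",B(583,575),(65,-131,0),0),
("w",A(403,387),(14,-23,12),1),("w",A(248,437),(-29,-37,12),1),("w",A(403,445),(14,-37,12),1),("w",A(468,386),(29,-23,12),1),
("side",(302.1,329.9),(65,-131,0),0),("side",(347.9,257),(65,131,0),0),("side",(237.9,351.5),(-65,-131,0),0),
("scene",(328,203),(65,131,0),0),("scene",(352.5,239),(-65,131,0),0)]
def f(p,ws=(1,1,1)):
    Rd,o=jig(*p[:3]);r=[]
    for n,uv,q,k in obs:
        P=o+Rd@((np.array(q)+[0,p[3] if k else 0,0])/1000)
        r.append(((projw(cw,P) if n=="w" else proj(cs[n],P))[0]-uv)*(1 if n=="w" else .4))
    return np.ravel(r)
s=least_squares(f,[.46,-.26,-18,60]);print(s.x,'\n',s.fun.reshape(-1,2).round(1))
E
python3 fit.py
```

```text
[  0.46070844  -0.26376782 -18.75974694  74.55382359] 
 [[ 0.1 -0.3]
 [-0.3 -1. ]
 [ 0.2  1.5]
 [ 1.  -0.5]
 [-2.2  0. ]
 [ 0.7  0.2]
 [ 0.5  0.3]
 [ 0.5  0.3]
 [-0.4 -1. ]
 [-0.9  0.1]
 [-0.6 -1.1]
 [-0.3 -0.5]]
```

```bash
cat > bar.py <<'E'
from h import *
from rig import bot
cw=json.load(open("pics/w1.json"));cs={n:bot.get_calibration(n) for n in ["scene","side"]}
J=(0.4607,-0.2638,-18.76);Rd,o=jig(*J)
D=lambda P:(Rd.T@(np.array(P)-o)*1000).round(1)
B=lambda u,v:(u/5+290,v/5+175)
S=lambda u,v:(u/3.5+225,v/3.5+215)
for w,s in [((80,477),(45,232)),((243,510),(115,205))]:
    p,e=tri([ray(cw,B(*w),True),ray(cs["side"],S(*s))]);print(p,e,D(p))
for n,P in dict(hook=[0.4501,-0.2627,0.0791],handle=[0.4005,-0.3186,0.133],jaw=[0.4743,-0.2041,0.0802],loop=[.3937,-.325,.1375],bar=[0.3909,-0.3273,0.1372]).items(): print(n,D(P))
# hook features in w: intersect with deck plane heights
def ond(uv,z):
    oo,d=ray(cw,uv,True);n=Rd[:,2];t=(n@(o-oo)+z/1000)/(n@d);return D(oo+t*d)
for nm,u,z in [("hook top L",(308,8),26),("hook top R",(372,8),26),("post low L",(285,90),20),("post low R",(365,90),20),("baseplate TL",(293,210),2),("TR",(408,228),2),("BR",(398,418),2),("tongue end",(322,135),3),("tongue endR",(372,138),3)]: print(nm,ond(B(*u),z))
p,R0=cmd();print(rel([.42,.143,.20],down(-8)))
E
python3 bar.py; python3 -c "
import cv2
a=cv2.imread('pics/s1.png');cv2.imwrite('pics/s1c.png',cv2.resize(a[165:265,320:440],None,fx=6,fy=6,interpolation=cv2.INTER_CUBIC))"
```

```text
[ 0.36955474 -0.32598703  0.13389736] [np.float64(0.00019481310566857812), np.float64(0.0001948131056685726)] [-22.5 -88.2  93.7]
[ 0.40207778 -0.3361432   0.15308827] [np.float64(0.00022359198372020472), np.float64(0.00022359198371999038)] [ 16.6 -87.4  93.3]
hook [-1.4 -2.4 18.3]
handle [  0.4 -71.2  79.4]
jaw [ 2.6 60.9 17.2]
loop [ -1.1 -79.5  85.5]
bar [ -3.  -82.6  86.2]
hook top L [-3.4  6.  26. ]
hook top R [12.3  7.3 26. ]
post low L [-11.4 -14.6  20. ]
post low R [  8.7 -12.5  20. ]
baseplate TL [-16.8 -47.8   2. ]
TR [ 13.8 -48.2   2. ]
BR [ 13.8 -96.6   2. ]
tongue end [ -9.2 -27.9   3. ]
tongue endR [  3.9 -27.1   3. ]
(array([ 0.39760493, -0.11239252,  0.14      ]), array([  0.   ,   0.   , -10.583]))
```

View pics/s1c.png

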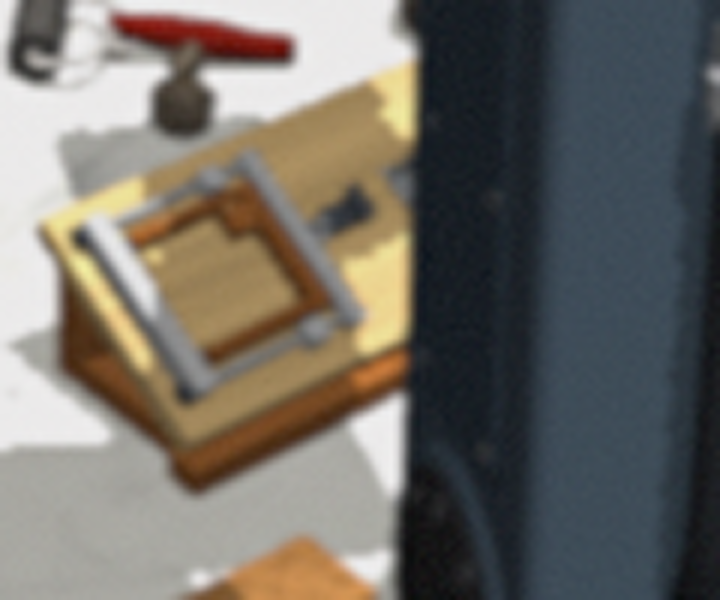

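Emit:
apply_moves(motion="0.06 -0.015 0.02 0 0 -5 0.087; 0.12 -0.03 0.04 0 0 -10.6 0.087; 0.18 -0.05 0.06 0 0 -10.6 0.087; 0.24 -0.07 0.08 0 0 -10.6 0.087; 0.3 -0.09 0.1 0 0 -10.6 0.087; 0.35 -0.1 0.12 0 0 -10.6 0.087; 0.398 -0.112 0.14 0 0 -10.6 0.087; 0.398 -0.112 0.14 0 0 -10.6 0.087")

```text
time_s: 4.15
position: [0.4197, 0.1462, 0.198]
tcp_rot: [[0.133, 0.991, -0.004], [0.991, -0.133, 0.0], [-0.0, -0.004, -1.0]]
force: [-0.4, 0.2, -0.0]
opening: 1.002
```

```bash
python3 - <<'E'
from h import *
from rig import bot
apply([.398,-.112,.14],[0,0,-10.6])
st=bot.read_state();print(st['time_s'],st['position'],cmd()[0],st['qvel'].round(2));
c=bot.get_calibration("wrist");im=bot.capture("wrist");cv2.imwrite("pics/w2.png",im[:,:,::-1])
json.dump({k:np.array(v).tolist() for k,v in c.items()},open("pics/w2.json","w"))
im=bot.capture("scene");cv2.imwrite("pics/s2.png",im[:,:,::-1])
print(projw(c,[.42,.143,.032]))
u,v=projw(c,[.42,.143,.032])[0].astype(int)
a=cv2.imread("pics/w2.png");x0,y0=max(u-75,0),max(v-60,0);print(x0,y0)
cv2.imwrite("pics/w2a.png",cv2.resize(a[y0:y0+120,x0:x0+150],None,fx=5,fy=5,interpolation=cv2.INTER_CUBIC))
E
```

```text
4.15 [0.41966278 0.14617201 0.19801728] [0.42049795 0.14324938 0.2       ] [-4.74 -2.09 -0.25 -2.22  0.85 -1.91]
[[317.3704574  222.79761624]]
242 162
```

View pics/w2a.png

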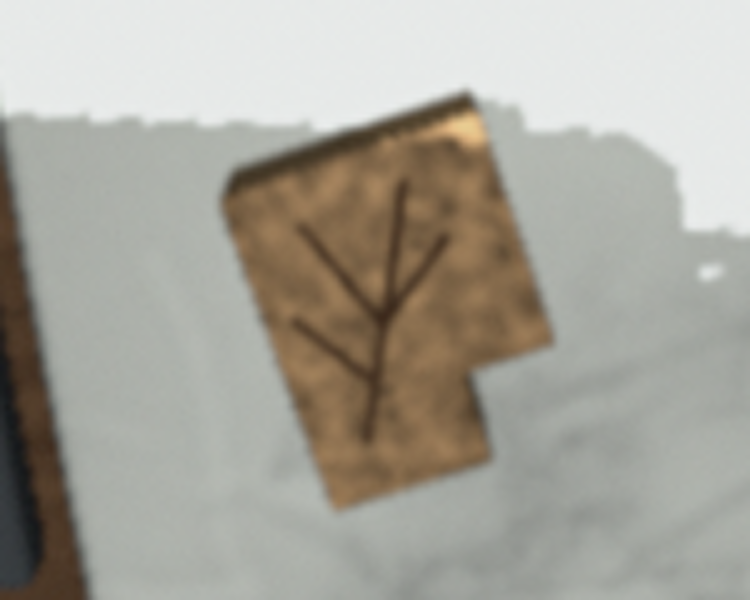

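```bash
python3 - <<'E'
from h import *
c=json.load(open("pics/w2.json"))
obs=[((226,200),(-25,32)),((480,118),(25,32)),((553,345),(25,-14)),((470,372),(7,-14)),((493,460),(7,-32)),((337,510),(-25,-32))]
P=np.array([onz(c,(u/5+242,v/5+162),.032,True) for (u,v),_ in obs]);Q=np.array([[*q,32] for _,q in obs])/1000
def f(p):
    a=np.radians(p[2]);M=np.array([[np.cos(a),-np.sin(a)],[np.sin(a),np.cos(a)]]);return np.ravel(Q[:,:2]@M.T+p[:2]-P[:,:2])
s=least_squares(f,[.42,.14,0]);print(s.x,(s.fun.reshape(-1,2)*1000).round(1))
x,y,a=s.x;ar=np.radians(a)
g=np.array([x,y])+5e-3*np.array([-np.sin(ar),np.cos(ar)])
print(g,[v.round(4) for v in rel([*g,.014],down(a))],[v.round(4) for v in rel([*g,.06],down(a))])
E
```

```text
[ 0.42509738  0.1397696  11.03692099] [[-1.2  0.6]
 [ 0.8  1.3]
 [ 1.2 -0.2]
 [-0.7 -0.5]
 [ 0.5 -0.5]
 [-0.6 -0.6]]
[0.42414017 0.14467712] [array([0.0019, 0.0034, 0.186 ]), array([  0.    ,   0.    , -19.0199])] [array([0.0019, 0.0034, 0.14  ]), array([  0.    ,   0.    , -19.0199])]
```

Emit:
apply_moves(motion="0.001 0.002 0.05 0 0 -10 0.087; 0.002 0.0034 0.1 0 0 -19 0.087; 0.002 0.0034 0.14 0 0 -19 0.087; 0.002 0.0034 0.17 0 0 -19 0.087; 0.002 0.0034 0.186 0 0 -19 0.087; 0.002 0.0034 0.186 0 0 -19 0.087; 0.002 0.0034 0.186 0 0 -19 0.03; 0.002 0.0034 0.186 0 0 -19 0.03")

```text
time_s: 5.25
position: [0.4254, 0.1445, 0.0146]
tcp_rot: [[-0.19, 0.982, 0.002], [0.982, 0.19, 0.0], [-0.0, 0.002, -1.0]]
force: [1.3, 0.1, -0.4]
opening: 0.854
```

```bash
python3 - <<'E'
from h import *
from rig import bot
apply([.002,.0034,.186],[0,0,-19])
st=bot.read_state();print(st['time_s'],st['position'],cmd()[0],st['opening']*87,st['force'])
J=(0.4607,-0.2638,-18.76);Rd,o=jig(*J)
# block pose relative to tool at grasp: block origin in tool frame
p,R0=cmd()
b=np.array([.4251,.1398,0]);print("block origin in tool",R0.T@(b-p))
E
```

```text
5.25 [0.4253588  0.1445101  0.01458171] [0.42414276 0.14475781 0.014     ] 74.2573358653425 [ 1.2864007   0.12100303 -0.4260053 ]
block origin in tool [-5.04936948e-03 -7.84305633e-06  1.40000000e-02]
```

Emit:
apply_moves(motion="0 0 0 0 0 0 0.03; 0 0 0 0 0 0 0.03; 0 0 0 0 0 0 0.03; 0 0 0 0 0 0 0.03; 0 0 0 0 0 0 0.03; 0 0 -0.04 0 0 0 0.03; 0 0 -0.1 0 0 0 0.03; 0 0 -0.16 0 0 0 0.03")

```text
time_s: 6.25
position: [0.4238, 0.1449, 0.1746]
tcp_rot: [[-0.191, 0.982, -0.002], [0.982, 0.191, -0.0], [0.0, -0.002, -1.0]]
force: [1.9, 0.3, -1.9]
opening: 0.57
```

```bash
python3 - <<'E'
from h import *
from rig import bot
apply([0,0,-.16],[0,0,0])
st=bot.read_state();print(st['time_s'],st['position'],cmd()[0],st['opening']*87,st['force'],st['joint_positions'].round(1))
im=bot.capture("wrist");cv2.imwrite("pics/w3.png",im[:,:,::-1])
J=(0.4607,-0.2638,-18.76);Rd,o=jig(*J)
# target tool rot: y = deck x, z=-deck n
Rt=np.column_stack([np.cross(Rd[:,0],-Rd[:,2]),Rd[:,0],-Rd[:,2]]);print(Rt)
boff=np.array([-.005,0,.014])
nest=o+Rd@np.array([-.001,.0745,0]);print("nest",nest)
for h in [.09,.03]:
    tgt=nest+Rd@np.array([0,0,h])-Rt@boff
    print(h,tgt,[v.round(4) for v in rel(tgt,Rt)])
E
```

```text
6.25 [0.42383204 0.14489577 0.17463375] [0.42414276 0.14475781 0.174     ] 49.57407202680678 [ 1.91608265  0.2868484  -1.92899095] [  4.5  21.2 109.6   0.   49.3  -6.5]
[[ 0.32160473  0.82001695  0.47343701]
 [ 0.94687401 -0.27851787 -0.16080237]
 [ 0.          0.5        -0.8660254 ]]
nest [ 0.48383954 -0.19297937  0.0635    ]
0.09 [ 0.43621011 -0.17152155  0.15356664] [array([-0.3128, -0.0486,  0.0204]), array([-29.3156,  -7.794 ,  29.0875])]
0.03 [ 0.46461633 -0.18116969  0.10160512] [array([-0.3277, -0.0226,  0.0724]), array([-29.3156,  -7.794 ,  29.0875])]
```

View pics/w3.png

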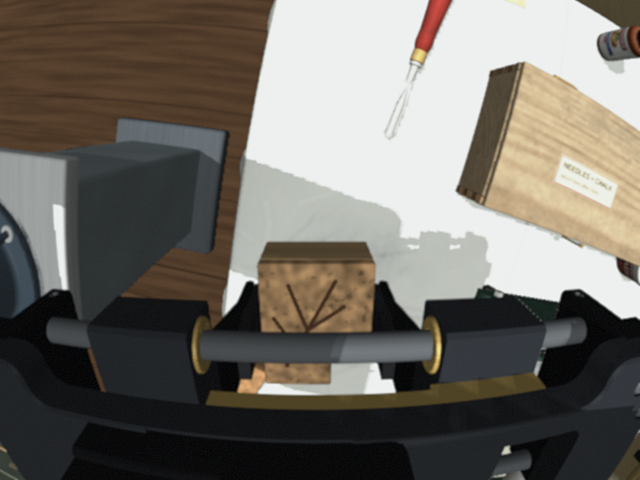

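Emit:
apply_moves(motion="-0.05 -0.008 -0.02 -4.9 -1.3 4.85 0.03; -0.1 -0.016 -0.03 -9.8 -2.6 9.7 0.03; -0.16 -0.024 -0.03 -14.7 -3.9 14.5 0.03; -0.21 -0.032 -0.02 -19.5 -5.2 19.4 0.03; -0.26 -0.04 0 -24.4 -6.5 24.2 0.03; -0.3128 -0.0486 0.0204 -29.3 -7.8 29.1 0.03; -0.3128 -0.0486 0.0204 -29.3 -7.8 29.1 0.03; -0.3128 -0.0486 0.0204 -29.3 -7.8 29.1 0.03")

```text
time_s: 7.3
position: [0.448, -0.1292, 0.1661]
tcp_rot: [[0.261, 0.84, 0.476], [0.965, -0.242, -0.101], [0.031, 0.485, -0.874]]
force: [1.3, -0.2, -1.1]
opening: 0.572
```

```bash
python3 - <<'E'
from h import *
from rig import bot
apply([-.3128,-.0486,.0204],[-29.3,-7.8,29.1])
st=bot.read_state();print(st['time_s'],st['position'],cmd()[0],st['opening']*87,st['force'],st['joint_positions'].round(1),st['qvel'].round(1))
print((st['tcp_rot']-cmd()[1]).round(4))
c=bot.get_calibration("wrist");im=bot.capture("wrist");cv2.imwrite("pics/w4.png",im[:,:,::-1])
json.dump({k:np.array(v).tolist() for k,v in c.items()},open("pics/w4.json","w"))
im=bot.capture("scene");cv2.imwrite("pics/s4.png",im[:,:,::-1])
cv2.imwrite("pics/s4c.png",cv2.resize(im[150:270,300:440,::-1],None,fx=5,fy=5,interpolation=cv2.INTER_CUBIC))
E
```

```text
7.3 [ 0.44796205 -0.12916915  0.16612792] [ 0.43621459 -0.17156492  0.1536    ] 49.7838640628443 [ 1.30780932 -0.24294068 -1.06099877] [-38.4  19.6 129.8  71.8  13.2 -91.3] [ -21.4   12.6    6.7  117.1   -8.9 -124.7]
[[-0.0612  0.0201  0.0023]
 [ 0.0182  0.0363  0.0604]
 [ 0.0309 -0.0147 -0.0078]]
```

View pics/w4.png

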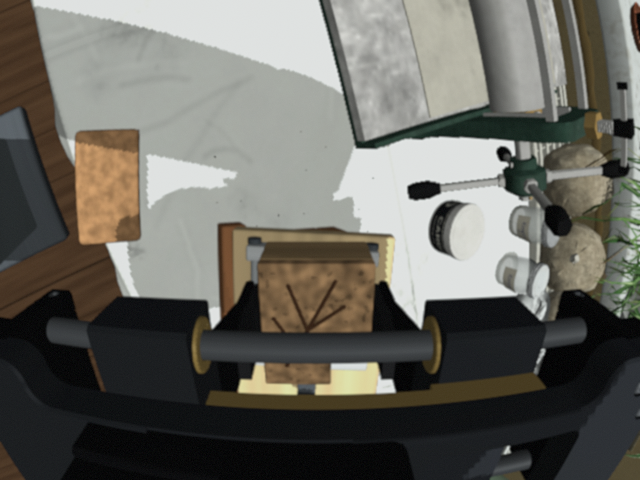

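View pics/s4c.png

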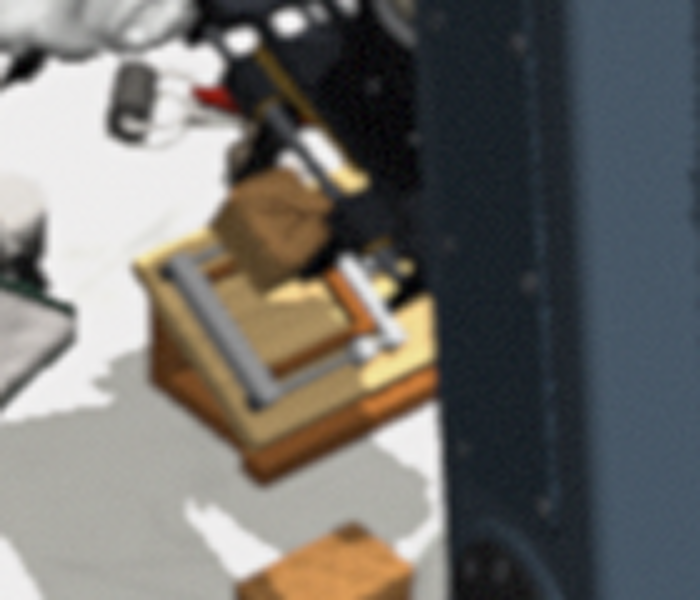

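```bash
cat > nest.py <<'E'
from h import *
J=(0.4607,-0.2638,-18.76);Rd,o=jig(*J)
Rt=np.column_stack([np.cross(Rd[:,0],-Rd[:,2]),Rd[:,0],-Rd[:,2]])
nest=o+Rd@np.array([-.001,.0745,0])
def btarget(h,boff=np.array([-.005,0,.0143]),dx=0,dy=0): return nest+Rd@np.array([dx,dy,h])-Rt@boff
E
python3 - <<'E'
from nest import *
from rig import bot
st=bot.read_state();print([v.round(4) for v in rel(btarget(.06),Rt,(st['position'],st['tcp_rot']))])
E
```

```text
[array([-0.0452, -0.0049,  0.0389]), array([-1.1209, -3.2835,  2.1247])]
```

Emit:
apply_moves(motion="-0.02 -0.002 0 -0.5 -1.6 1 0.03; -0.0452 -0.0049 0.005 -1.1 -3.3 2.1 0.03; -0.0452 -0.0049 0.0389 -1.1 -3.3 2.1 0.03; -0.0452 -0.0049 0.0389 -1.1 -3.3 2.1 0.03; -0.0452 -0.0049 0.0389 -1.1 -3.3 2.1 0.03; -0.0452 -0.0049 0.0389 -1.1 -3.3 2.1 0.03; -0.0452 -0.0049 0.0389 -1.1 -3.3 2.1 0.03; -0.0452 -0.0049 0.0389 -1.1 -3.3 2.1 0.03")

```text
time_s: 8.4
position: [0.4513, -0.175, 0.1296]
tcp_rot: [[0.317, 0.82, 0.476], [0.948, -0.274, -0.16], [-0.001, 0.502, -0.865]]
force: [0.5, -0.9, -1.5]
opening: 0.575
```

```bash
python3 - <<'E'
from nest import *
from rig import bot
st=bot.read_state();print(st['position'],btarget(.06),st['joint_positions'].round(1),st['qvel'].round(1))
print([v.round(4) for v in rel(btarget(.06),Rt,(st['position'],st['tcp_rot']))])
setcmd(st['position'],st['tcp_rot'])
c=bot.get_calibration("wrist");im=bot.capture("wrist");cv2.imwrite("pics/w5.png",im[:,:,::-1])
json.dump({k:np.array(v).tolist() for k,v in c.items()},open("pics/w5.json","w"))
cv2.imwrite("pics/w5c.png",cv2.resize(im[230:410,220:420,::-1],None,fx=4,fy=3.3,interpolation=cv2.INTER_CUBIC))
im=bot.capture("scene");cv2.imwrite("pics/s5.png",im[:,:,::-1])
cv2.imwrite("pics/s5c.png",cv2.resize(im[160:260,310:430,::-1],None,fx=6,fy=6,interpolation=cv2.INTER_CUBIC))
E
```

```text
[ 0.45129654 -0.17500391  0.12955493] [ 0.45027119 -0.17629738  0.12784569] [ -42.    26.8  130.4  114.4   12.7 -135.6] [-0.1  0.3 -0.1  0.5  0.1 -0.3]
[array([-0.0015, -0.0013,  0.0012]), array([ 0.1638, -0.0849,  0.2704])]
```

View pics/w5c.png

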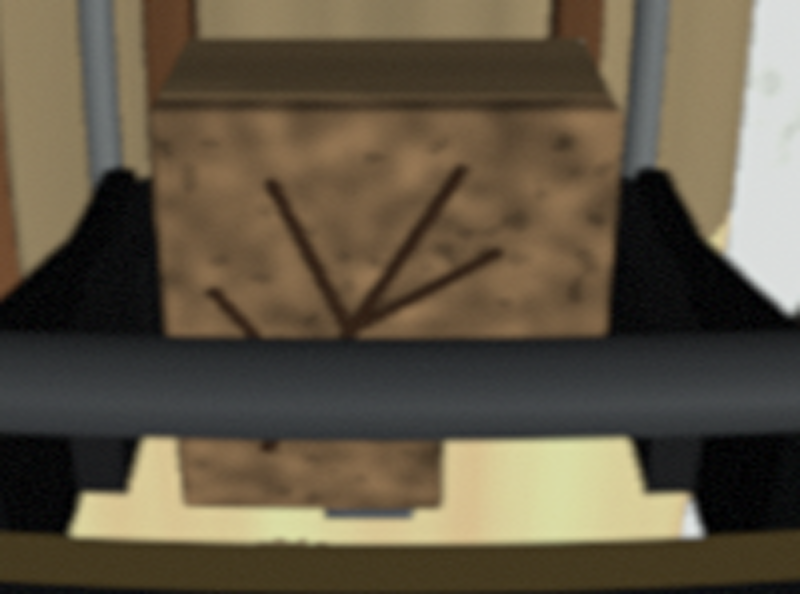

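View pics/s5c.png

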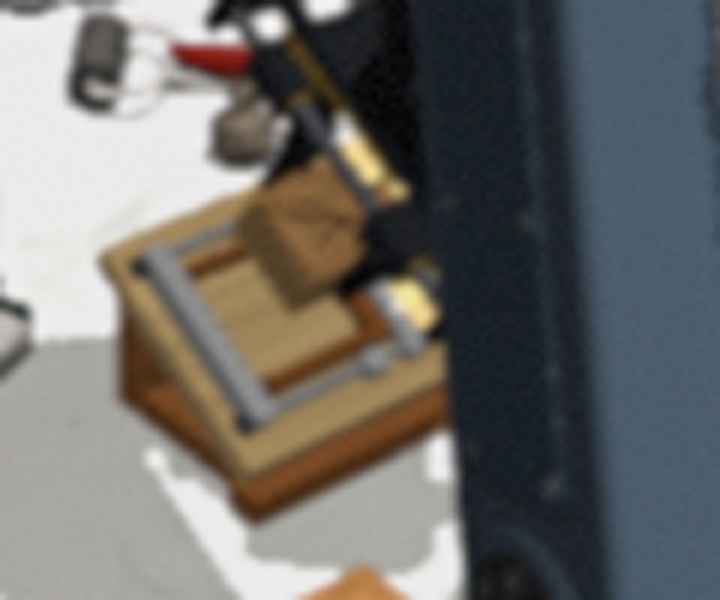

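```bash
python3 - <<'E'
from nest import *
for h in (.06,.02,.002,0): print([v.round(4) for v in rel(btarget(h,dx=-.0005),Rt)])
E
```

```text
[array([-0.0015, -0.0018,  0.0012]), array([ 0.1638, -0.0849,  0.2704])]
[array([-0.0016, -0.002 ,  0.0412]), array([ 0.1638, -0.0849,  0.2704])]
[array([-0.0016, -0.002 ,  0.0592]), array([ 0.1638, -0.0849,  0.2704])]
[array([-0.0016, -0.002 ,  0.0612]), array([ 0.1638, -0.0849,  0.2704])]
```

Emit:
apply_moves(motion="-0.0016 -0.002 0.01 0.2 -0.1 0.3 0.03; -0.0016 -0.002 0.025 0.2 -0.1 0.3 0.03; -0.0016 -0.002 0.035 0.2 -0.1 0.3 0.03; -0.0016 -0.002 0.043 0.2 -0.1 0.3 0.03; -0.0016 -0.002 0.05 0.2 -0.1 0.3 0.03; -0.0016 -0.002 0.055 0.2 -0.1 0.3 0.03; -0.0016 -0.002 0.059 0.2 -0.1 0.3 0.03; -0.0016 -0.002 0.0605 0.2 -0.1 0.3 0.03")

```text
time_s: 9.5
position: [0.4779, -0.1856, 0.0759]
tcp_rot: [[0.323, 0.82, 0.473], [0.947, -0.28, -0.161], [0.001, 0.499, -0.867]]
force: [-7.5, 0.1, 13.4]
opening: 0.57
```

```bash
python3 - <<'E'
from nest import *
from rig import bot
apply([-.0016,-.002,.0605],[.2,-.1,.3])
st=bot.read_state();print(st['time_s'],st['force'],Rd.T@st['force'],st['joint_positions'].round(1))
print([v.round(4) for v in rel(st['position'],st['tcp_rot'])],[v.round(4) for v in rel(btarget(0),Rt,(st['position'],st['tcp_rot']))])
c=bot.get_calibration("wrist");im=bot.capture("wrist");cv2.imwrite("pics/w6.png",im[:,:,::-1])
cv2.imwrite("pics/w6c.png",cv2.resize(im[200:400,220:420,::-1],None,fx=4,fy=3,interpolation=cv2.INTER_CUBIC))
im=bot.capture("scene");cv2.imwrite("pics/s6.png",im[:,:,::-1])
cv2.imwrite("pics/s6c.png",cv2.resize(im[160:260,310:430,::-1],None,fx=6,fy=6,interpolation=cv2.INTER_CUBIC))
E
```

```text
9.5 [-7.48503508  0.12276861 13.3783122 ] [ 0.51710721 -2.29097628 15.14939231] [ -40.2   36.2  128.2  139.6   16.4 -159.5]
[array([ 0.    , -0.0003,  0.0002]), array([0.0201, 0.012 , 0.0371])] [array([-0.0001,  0.0008,  0.0005]), array([-0.0563,  0.0032, -0.0667])]
```

View pics/w6c.png

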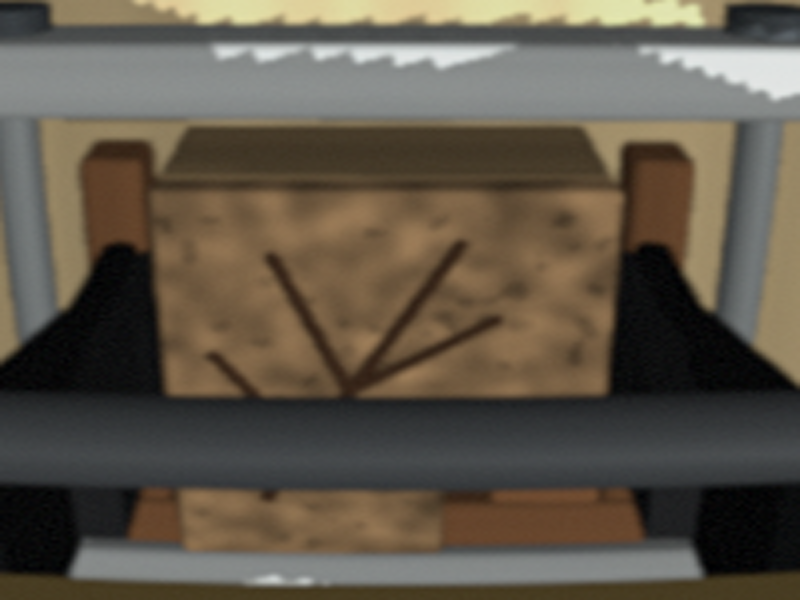

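View pics/s6c.png

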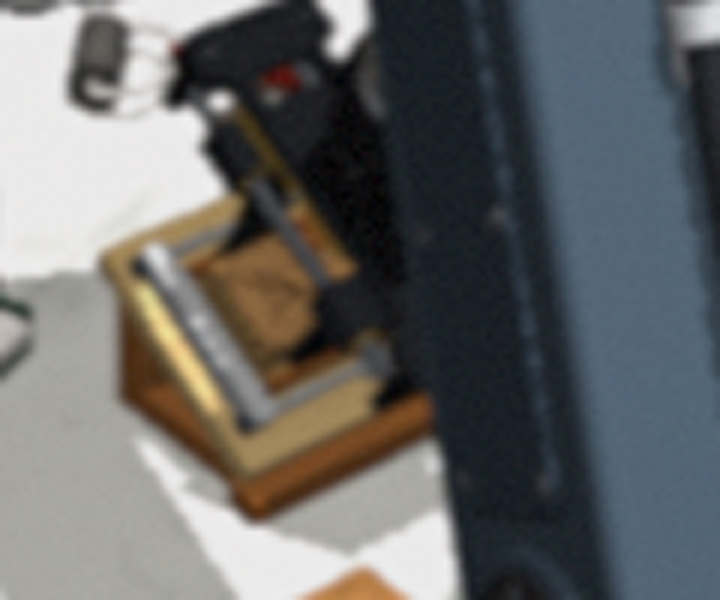

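```bash
python3 - <<'E'
from nest import *
from rig import bot
cw=json.load(open("pics/w1.json"));cs=bot.get_calibration("side")
B=lambda u,v:(u/5+290,v/5+175)
S=lambda u,v:(u/3.5+225,v/3.5+215)
def onx(r,x):
    oo,d=r;n=Rd[:,0];t=(n@(o-oo)+x/1000)/(n@d);return (Rd.T@(oo+t*d-o)*1000).round(1)
for nm,u,x in [("tip lo",(175,292),-10),("tip left corner",(150,262),-10),("tip R",(225,300),6),("arm R root",(322,320),12),("ball R",(243,510),17),("arm L root",(215,305),-14),("ball L",(80,477),-22),("pivot dot",(368,285),10)]:
    print(nm,onx(ray(cw,B(*u),True),x))
for nm,u,x in [("tipL",(120,185),-10),("tipR",(145,180),6),("arm root L",(148,295),-15),("arm root R",(188,275),11),("pivot L?",(178,325),-12),("pivot R",(215,315),10)]:
    print('side',nm,onx(ray(cs,S(*u)),x))
E
```

```text
tip lo [-10.  -49.8  75.1]
tip left corner [-10.  -40.6  86.1]
tip R [  6.  -47.   83.2]
arm R root [ 12.  -59.7  47.3]
ball R [ 17.  -86.9  94.5]
arm L root [-14.  -60.   48.6]
ball L [-22.  -87.9  94.1]
pivot dot [ 10.  -59.5  16.5]
side tipL [-10.  -37.4  87.1]
side tipR [  6.  -41.   85.8]
side arm root L [-15.  -56.4  37.4]
side arm root R [ 11.  -57.6  40.4]
side pivot L? [-12.  -52.3  16.6]
side pivot R [ 10.  -53.7  15.7]
```

Emit:
apply_moves(motion="0 0 0 0 0 0 0.065; 0 0 0 0 0 0 0.065; 0 0 0 0 0 0 0.065; 0 0 -0.01 0 0 0 0.065; 0 0 -0.03 0 0 0 0.065; 0 0 -0.06 0 0 0 0.065; 0 0 -0.09 0 0 0 0.065; 0 0 -0.12 0 0 0 0.065")

```text
time_s: 10.6
position: [0.431, -0.1677, 0.1669]
tcp_rot: [[0.319, 0.818, 0.479], [0.948, -0.279, -0.155], [0.007, 0.503, -0.864]]
force: [-0.3, 0.2, 0.6]
opening: 0.747
```

```bash
python3 - <<'E'
from nest import *
from rig import bot
apply([0,0,-.12],[0,0,0])
st=bot.read_state();print(st['time_s'],st['force'],st['joint_positions'].round(1),st['qvel'].round(1))
print([v.round(4) for v in rel(st['position'],st['tcp_rot'])])
c=bot.get_calibration("wrist");im=bot.capture("wrist");cv2.imwrite("pics/w7.png",im[:,:,::-1])
json.dump({k:np.array(v).tolist() for k,v in c.items()},open("pics/w7.json","w"))
im=bot.capture("scene");cv2.imwrite("pics/s7.png",im[:,:,::-1])
cv2.imwrite("pics/s7c.png",cv2.resize(im[160:260,310:430,::-1],None,fx=6,fy=6,interpolation=cv2.INTER_CUBIC))
E
```

```text
10.6 [-0.28357104  0.16446198  0.62346882] [ -43.9   19.5  131.2   82.7   12.9 -104.6] [  -7.   -28.9    1.4 -124.7    5.5  121.6]
[array([0.0019, 0.0017, 0.0164]), array([-0.2305,  0.4326,  0.0071])]
```

View pics/w7.png

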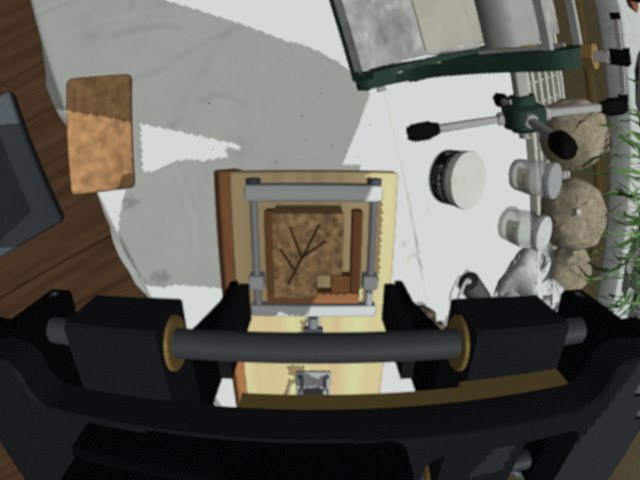

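View pics/s7c.png

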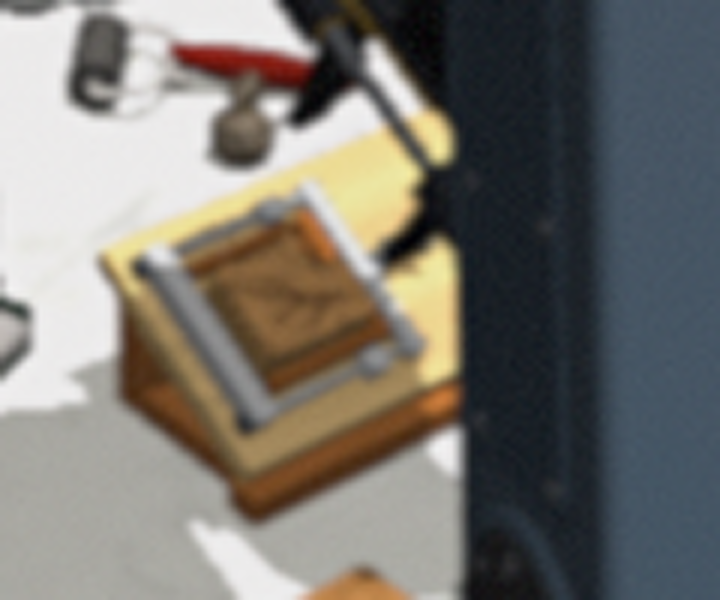

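```bash
cat > kin.py <<'E'
from h import *
E=lambda ax,a:R.from_euler(ax,a,degrees=True).as_matrix()
lo=np.array([-176.69,-43.24,12.49,-82,0,-163.58]);hi=np.array([176.69,126.21,139.97,262,151.66,163.58])
def fk(j,q):
    d1,a1,L2,e3,L3,lat,L6,e6=q
    A=E('z',j[0]);p=np.array([0,0,d1])+A@[a1,lat,0]
    A2=A@E('y',j[1]);p=p+A2@[0,0,L2]
    A3=A2@E('y',j[2]);p=p+A3@[e3,0,L3]
    A4=A3@E('z',S4*j[3])@E('y',j[4])
    A6=A4@E('z',S6*j[5]);p=p+A6@[0,0,L6]+A4@[e6,0,0]
    return p,A6
S4=1;S6=1
data=[([-78.812,30.279,82.156,0,67.686,-10.226],[.2281,-.5811,.2216]),([-47.037,11.368,92.619,.021,76.025,-28.69],[.4005,-.2670,.3398]),
([4.5,21.2,109.6,0,49.3,-6.5],[.4238,.1449,.1746]),([-38.4,19.6,129.8,71.8,13.2,-91.3],[.4480,-.1292,.1661]),
([-42.0,26.8,130.4,114.4,12.7,-135.6],[.4513,-.1750,.12955]),([-40.2,36.2,128.2,139.6,16.4,-159.5],[.4779,-.1856,.0759]),([-43.9,19.5,131.2,82.7,12.9,-104.6],[.431,-.1677,.1669])]
E
python3 - <<'E'
import kin; from kin import *
for s4 in (1,-1):
    kin.S4=s4
    f=lambda q:np.ravel([fk(j,q)[0]-p for j,p in data])
    s=least_squares(f,[.3,0,.35,.05,.35,.1,.2,0]);print(s4,s.cost,s.x.round(4),np.abs(s.fun).max())
    for s6 in (1,-1):
        kin.S6=s6
        print(s6,fk(data[6][0],s.x)[1].round(3).tolist(),fk(data[0][0],s.x)[1].round(3).tolist())
E
```

```text
1 2.212515773124349e-07 [ 0.2748 -0.0008  0.5883  0.1138  0.3916  0.111   0.3067 -0.0007] 0.0002572931512347387
1 [[-0.818, 0.318, 0.479], [0.278, 0.948, -0.154], [-0.504, 0.007, -0.864]] [[-0.365, 0.931, -0.0], [0.931, 0.365, 0.002], [0.002, 0.0, -1.0]]
-1 [[0.559, -0.677, 0.479], [-0.705, -0.692, -0.154], [0.436, -0.252, -0.864]] [[-0.017, 1.0, -0.0], [1.0, 0.017, 0.002], [0.002, -0.0, -1.0]]
-1 0.004091233643515158 [-0.0162  0.0475  0.5882  0.0233  0.2276  0.1331  0.1654 -0.068 ] 0.04926866179988337
1 [[0.726, -0.665, 0.172], [-0.531, -0.703, -0.473], [0.436, 0.252, -0.864]] [[-0.365, 0.931, -0.0], [0.931, 0.365, 0.002], [0.002, 0.0, -1.0]]
-1 [[-0.309, 0.935, 0.172], [0.807, 0.354, -0.473], [-0.504, -0.007, -0.864]] [[-0.017, 1.0, -0.0], [1.0, 0.017, 0.002], [0.002, -0.0, -1.0]]
```

```bash
cat >> kin.py <<'E'
Q=least_squares(lambda q:np.ravel([fk(j,q)[0]-p for j,p in data]),[.3,0,.35,.05,.35,.1,.2,0]).x
Z90=E('z',90)
def tool(j):
    p,A=fk(j,Q);return p,A@Z90
def ik(p,Rm,seeds):
    out=[]
    for s in seeds:
        def f(j):
            a,b=tool(j);return np.r_[(a-p)*1000,R.from_matrix(Rm.T@b).as_rotvec()*200]
        r=least_squares(f,np.clip(s,lo+.1,hi-.1),bounds=(lo,hi))
        if np.abs(r.fun).max()<.05 and not any(np.abs(r.x-x).max()<1 for x in out): out.append(r.x)
    return out
from nest import Rd,o
def trot(tau,sgn=1): # tool y = sgn*deck x, body leaned by tau towards deck +y
    t=np.radians(tau);z=Rd@np.array([0,-np.sin(t),-np.cos(t)]);y=sgn*Rd[:,0];return np.column_stack([np.cross(y,z),y,z])
BX=-2.0
def tcp_for(yb,zb,tau,off=8,sgn=1):
    Rm=trot(tau,sgn);P=o+Rd@(np.array([BX,yb,zb])/1000);return P+Rm[:,2]*off/1000,Rm
E
python3 - <<'E'
from kin import *
rng=np.random.default_rng(0)
seeds=[np.array([-45+rng.uniform(-30,30),rng.uniform(0,60),rng.uniform(90,139),rng.uniform(-80,260),rng.uniform(5,60),rng.uniform(-160,160)]) for _ in range(25)]
for tau in (0,20,30):
  for sgn in (1,-1):
    for w in [(-88,93),(-57,100),(0,50),(3,17)]:
        for s in ik(*tcp_for(*w,tau,8,sgn),seeds): print(tau,sgn,w,s.round(0))
E
```

```text
0 1 (-88, 93) [ -66.   27.  124.   71.   23. -112.]
0 1 (-57, 100) [ -63.   25.  126.   74.   21. -113.]
0 1 (0, 50) [ -53.   32.  127.  107.   17. -139.]
0 1 (3, 17) [ -51.   37.  126.  120.   18. -150.]
0 -1 (-88, 93) [-66.  27. 124.  71.  23.  68.]
0 -1 (-57, 100) [-63.  25. 126.  74.  21.  67.]
0 -1 (0, 50) [-53.  32. 127. 107.  17.  41.]
0 -1 (3, 17) [-51.  37. 126. 120.  18.  30.]
20 1 (-88, 93) [-52.  28. 129. 186.  13. 145.]
20 1 (-57, 100) [-48.  27. 130. 198.  13. 138.]
20 1 (0, 50) [-37.  35. 129. 210.  21. 135.]
20 1 (3, 17) [-36.  40. 127. 209.  23. 138.]
20 -1 (-88, 93) [-52.  28. 129. 186.  13. -35.]
20 -1 (-57, 100) [-48.  27. 130. 198.  13. -42.]
20 -1 (0, 50) [-37.  35. 129. 210.  21. -45.]
20 -1 (3, 17) [-36.  40. 127. 209.  23. -42.]
30 1 (-88, 93) [-44.  32. 129. 219.  25. 121.]
30 1 (-57, 100) [-39.  31. 130. 226.  26. 118.]
30 1 (0, 50) [-29.  38. 127. 234.  31. 121.]
30 1 (3, 17) [-28.  42. 125. 232.  33. 124.]
30 -1 (-88, 93) [-44.  32. 129. 219.  25. -59.]
30 -1 (-57, 100) [-39.  31. 130. 226.  26. -62.]
30 -1 (0, 50) [-29.  38. 127. 234.  31. -59.]
30 -1 (3, 17) [-28.  42. 125. 232.  33. -56.]
```

```bash
python3 - <<'E'
from kin import *
from rig import bot
st=bot.read_state();j0=st['joint_positions'];print(j0.round(1),st['qvel'].round(0))
p,Rm=tcp_for(-88,93,30,8,-1);p=p-Rm[:,2]*.06
jt=ik(p,Rm,[[-44,25,129,219,25,-59]])[0];print(jt.round(1),p)
np.save('jt.npy',jt)
f=(st['position'],st['tcp_rot'])
for k in range(1,11):
    j=j0+(jt-j0)*k/10;a,b=tool(j);s,w=rel(a,b,f);print(k,a.round(3),s.round(4),w.round(1))
E
```

```text
[ -43.9   19.4  131.2   83.1   12.8 -105.2] [  0.   3.  -1.  11.  -1. -10.]
[-41.2  23.3 131.2 234.8  21.3 -73.1] [ 0.37377039 -0.29975307  0.18254036]
1 [ 0.445 -0.173  0.175] [-0.0007  0.0169  0.0017] [-3.2  0.2 17.8]
2 [ 0.457 -0.183  0.182] [-0.0063  0.0333  0.0025] [-6.6  0.5 35.6]
3 [ 0.466 -0.197  0.19 ] [-0.0171  0.0476  0.0022] [-10.1   0.7  53.3]
4 [ 0.469 -0.215  0.196] [-0.0325  0.0584  0.0009] [-14.    0.9  71. ]
5 [ 0.467 -0.234  0.201] [-0.0515  0.0642 -0.0013] [-18.1   1.1  88.5]
6 [ 0.458 -0.254  0.203] [-0.0727  0.0639 -0.0042] [-22.6   1.1 106. ]
7 [ 0.444 -0.272  0.203] [-0.0943  0.057  -0.0078] [-27.7   1.  123.3]
8 [ 0.424 -0.286  0.199] [-0.1146  0.0432 -0.0117] [-33.3   0.8 140.4]
9 [ 0.401 -0.296  0.192] [-0.1315  0.0229 -0.0158] [-39.7   0.3 157.2]
10 [ 0.374 -0.3    0.183] [-0.1433 -0.0029 -0.0197] [  47.1    0.5 -173.7]
```

Emit:
apply_moves(motion="0 0.01 0.001 -1.9 0.1 10.6 0.075; -0.0015 0.02 0.002 -3.9 0.3 21.3 0.075; -0.005 0.03 0.0025 -5.9 0.45 32 0.075; -0.01 0.039 0.0025 -8 0.6 42.6 0.075; -0.0171 0.0476 0.0022 -10.1 0.7 53.3 0.075; -0.026 0.0545 0.0015 -12.4 0.8 63.9 0.075; -0.036 0.06 0.0005 -14.8 0.95 74.5 0.075; -0.047 0.0635 -0.0008 -17.3 1.1 85 0.075")

```text
time_s: 11.7
position: [0.4678, -0.2309, 0.1976]
tcp_rot: [[0.738, -0.35, 0.577], [-0.146, -0.918, -0.37], [0.659, 0.189, -0.728]]
force: [-0.3, -0.0, 0.4]
opening: 0.862
```

```bash
python3 - <<'E'
from kin import *
from rig import bot
st=bot.read_state();j0=st['joint_positions'];print(st['time_s'],j0.round(1),st['qvel'].round(0),st['position'])
jt=np.load('jt.npy')
f=(st['position'],st['tcp_rot'])
for k in range(1,11):
    j=j0+(jt-j0)*k/10;a,b=tool(j);s,w=rel(a,b,f);print(k,a.round(3),s.round(4),w.round(1))
E
```

```text
11.7 [-42.7  21.7 131.2 155.9  17.  -90.2] [ 1.  2.  0. 72.  5. 15.] [ 0.46782609 -0.23091567  0.19761746]
1 [ 0.465 -0.241  0.2  ] [0.0004 0.0108 0.0006] [-2.2  0.3  9.2]
2 [ 0.46  -0.251  0.201] [-0.0006  0.022   0.0007] [-4.4  0.7 18.3]
3 [ 0.454 -0.261  0.201] [-0.0034  0.0333  0.0002] [-6.7  1.1 27.4]
4 [ 0.446 -0.27   0.201] [-0.008   0.0445 -0.0008] [-9.1  1.6 36.5]
5 [ 0.437 -0.279  0.2  ] [-0.0143  0.0552 -0.0023] [-11.6   2.1  45.5]
6 [ 0.426 -0.286  0.198] [-0.0223  0.0652 -0.0043] [-14.2   2.7  54.5]
7 [ 0.414 -0.292  0.196] [-0.032   0.0743 -0.007 ] [-16.9   3.3  63.5]
8 [ 0.401 -0.296  0.192] [-0.0432  0.0821 -0.0101] [-19.7   4.   72.4]
9 [ 0.388 -0.299  0.188] [-0.0557  0.0885 -0.0137] [-22.6   4.8  81.3]
10 [ 0.374 -0.3    0.183] [-0.0693  0.0932 -0.0178] [-25.6   5.6  90.1]
```

Emit:
apply_moves(motion="0.0003 0.012 0.0006 -2.5 0.35 10.3 0.075; -0.001 0.0245 0.0006 -4.9 0.8 20.5 0.075; -0.005 0.037 0 -7.5 1.3 30.7 0.075; -0.011 0.05 -0.0015 -10.2 1.8 40.8 0.075; -0.0195 0.062 -0.0036 -13.2 2.5 51 0.075; -0.0305 0.073 -0.0065 -16.3 3.2 61 0.075; -0.0432 0.0821 -0.0101 -19.7 4 72.4 0.075; -0.057 0.089 -0.014 -22.8 4.8 82 0.075")

```text
time_s: 12.7
position: [0.3861, -0.2989, 0.1867]
tcp_rot: [[-0.381, -0.876, 0.296], [-0.783, 0.135, -0.607], [0.492, -0.462, -0.738]]
force: [0.7, 0.6, 1.1]
opening: 0.864
```

```bash
python3 - <<'E'
from kin import *
from rig import bot
st=bot.read_state();j0=st['joint_positions'];print(st['time_s'],j0.round(1),st['qvel'].round(0),st['position'])
c=bot.get_calibration("wrist");im=bot.capture("wrist");cv2.imwrite("pics/w8.png",im[:,:,::-1])
json.dump({k:np.array(v).tolist() for k,v in c.items()},open("pics/w8.json","w"))
f=(st['position'],st['tcp_rot'])
p,Rm=tcp_for(-88,93,30,8,-1);p=p-Rm[:,2]*.06
print([v.round(4) for v in rel(p,Rm,f)])
E
```

```text
12.7 [-41.5  23.2 131.4 226.5  20.9 -74.3] [ 2.  1. -1. 73.  3. 15.] [ 0.3861364  -0.29887217  0.18671324]
[array([ 0.0033,  0.0126, -0.    ]), array([-2.5353,  1.1111,  8.7231])]
```

View pics/w8.png

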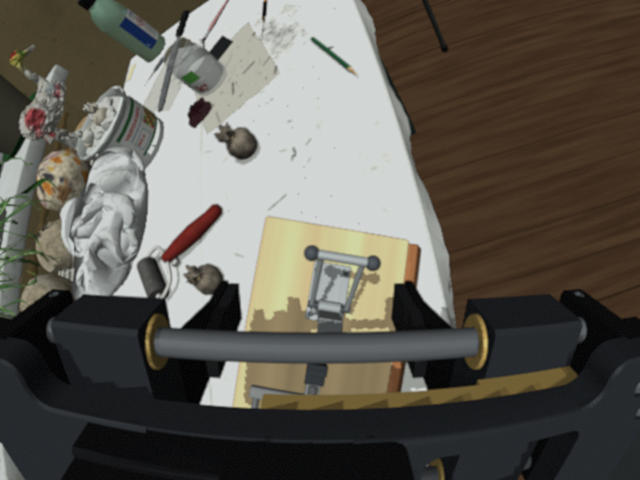

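```bash
python3 -c "
import cv2
a=cv2.imread('pics/w8.png');cv2.imwrite('pics/w8c.png',cv2.resize(a[210:410,230:430],None,fx=4,fy=3,interpolation=cv2.INTER_CUBIC))"
cat > bar2.py <<'E'
from kin import *
from rig import bot
cw=json.load(open("pics/w1.json"));c8=json.load(open("pics/w8.json"));cs=bot.get_calibration("side")
B=lambda u,v:(u/5+290,v/5+175)
S=lambda u,v:(u/3.5+225,v/3.5+215)
for w,s,e in [((80,477),(45,232),(373,262)),((243,510),(115,205),(312,253))]:
    p,er=tri([ray(cw,B(*w),True),ray(cs,S(*s)),ray(c8,e,True)]);print((Rd.T@(p-o)*1000).round(1),np.round(er,4))
    p,er=tri([ray(cw,B(*w),True),ray(c8,e,True)]);print((Rd.T@(p-o)*1000).round(1),np.round(er,4))
E
python3 bar2.py
```

```text
[-22.4 -88.   93.7] [0.0001 0.0003 0.0003]
[-22.1 -87.8  94.1] [0.0001 0.0001]
[ 16.3 -87.3  93.2] [0.0002 0.0005 0.0005]
[ 15.9 -87.7  92.4] [0.0002 0.0002]
```

View pics/w8c.png

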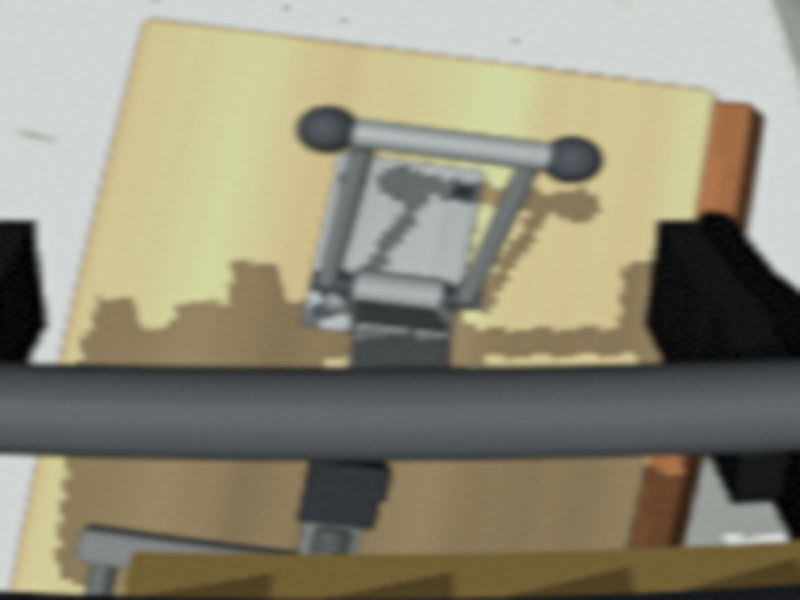

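```bash
python3 - <<'E'
from kin import *
c8=json.load(open("pics/w8.json"));cw=json.load(open("pics/w1.json"));c7=json.load(open("pics/w7.json"))
def ond(c,uv,z):
    oo,d=ray(c,uv,True);n=Rd[:,2];t=(n@(o-oo)+z/1000)/(n@d);return (Rd.T@(oo+t*d-o)*1000).round(1)
C=lambda u,v:(u/4+230,v/3+210)
for z in (14,26): print([ond(c8,C(*u),z) for u in [(300,522),(375,528),(305,490),(385,498)]])
A=lambda u,v:(u/5+290,v/5+60)
for z in (14,26): print([ond(cw,A(*u),z) for u in [(310,580),(375,580),]])
B=lambda u,v:(u/5+290,v/5+175)
print([ond(cw,B(*u),26) for u in [(330,90),(360,90)]],[ond(cw,B(*u),14) for u in [(290,55),(290,90)]])
E
python3 -c "
import cv2
a=cv2.imread('pics/w1.png');cv2.imwrite('pics/w1h.png',cv2.resize(a[165:205,340:380],None,fx=14,fy=14,interpolation=cv2.INTER_CUBIC))
a=cv2.imread('pics/side0.png');cv2.imwrite('pics/d0h.png',cv2.resize(a[270:325,255:320],None,fx=10,fy=10,interpolation=cv2.INTER_CUBIC))"
```

```text
[array([ 4.7,  6.6, 14. ]), array([-10.6,   6. ,  14. ]), array([ 5.1, -2.4, 14. ]), array([-11.3,  -2.6,  14. ])]
[array([ 5.1,  4.4, 26. ]), array([-9.5,  3.8, 26. ]), array([ 5.5, -4.3, 26. ]), array([-10.2,  -4.4,  26. ])]
[array([-8.4,  5.1, 14. ]), array([ 8. ,  6.4, 14. ])]
[array([-2.9,  6.7, 26. ]), array([13.,  8., 26.])]
[array([  2.6, -12.3,  26. ]), array([ 10. , -11.5,  26. ])] [array([-13.2,  -7.2,  14. ]), array([-13. , -15.6,  14. ])]
```

View pics/w1h.png

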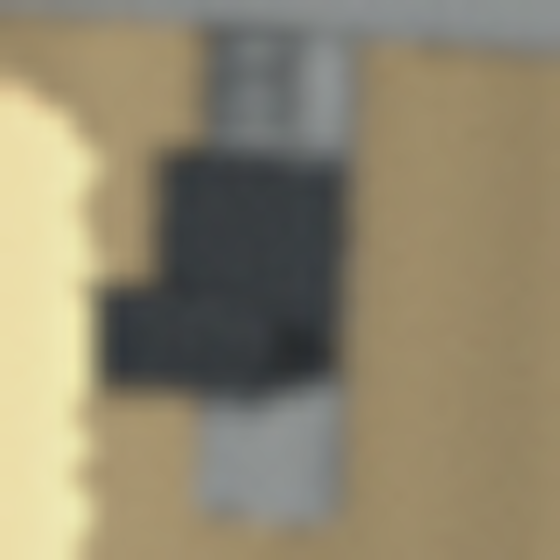

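View pics/d0h.png

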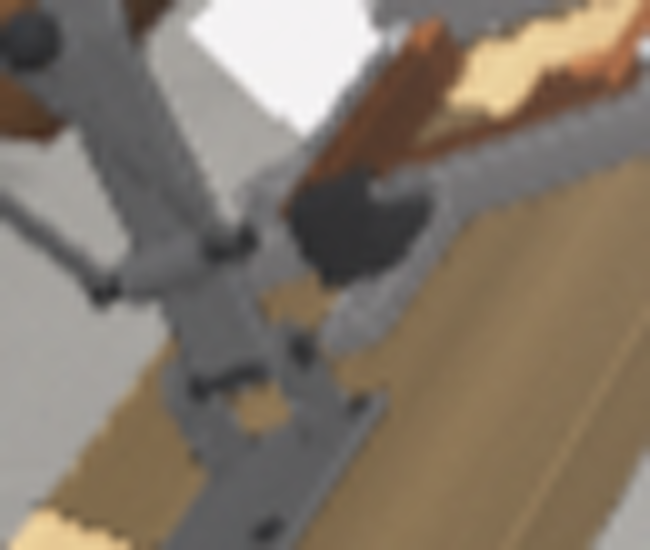

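```bash
sed -i 's/^BX=.*/BX=-3.0/' kin.py; python3 - <<'E'
from kin import *
from rig import bot
st=bot.read_state();j0=st['joint_positions'];print(st['time_s'],j0.round(1),st['qvel'].round(0),st['position'])
f=(st['position'],st['tcp_rot'])
for d in (60,0):
    p,Rm=tcp_for(-87.8,93.4,30,8,-1);p=p-Rm[:,2]*d/1000
    print(d,[v.round(4) for v in rel(p,Rm,f)])
E
```

```text
12.75 [-41.5  23.2 131.4 226.7  20.9 -74.2] [ -0.  -0.   0. -14.  -1.  -2.] [ 0.38545549 -0.29861097  0.1863367 ]
60 [array([ 0.0034,  0.0128, -0.0004]), array([-2.4257,  1.1101,  8.4903])]
0 [array([0.0044, 0.0154, 0.0595]), array([-2.4257,  1.1101,  8.4903])]
```

Emit:
apply_moves(motion="0.0034 0.0128 -0.0004 -2.4 1.1 8.5 0.075; 0.0034 0.0128 -0.0004 -2.4 1.1 8.5 0.075; 0.0036 0.0135 0.015 -2.4 1.1 8.5 0.075; 0.0039 0.0142 0.03 -2.4 1.1 8.5 0.075; 0.0041 0.0148 0.045 -2.4 1.1 8.5 0.075; 0.0043 0.0152 0.055 -2.4 1.1 8.5 0.075; 0.0044 0.0154 0.0595 -2.4 1.1 8.5 0.075; 0.0044 0.0154 0.0595 -2.4 1.1 8.5 0.075")

```text
time_s: 13.75
position: [0.3898, -0.3365, 0.1393]
tcp_rot: [[-0.506, -0.823, 0.256], [-0.743, 0.266, -0.614], [0.437, -0.501, -0.747]]
force: [0.6, 0.2, -0.1]
opening: 0.859
```

```bash
python3 - <<'E'
from kin import *
from rig import bot
st=bot.read_state();j0=st['joint_positions'];print(st['time_s'],j0.round(1),st['qvel'].round(0),st['position'],st['force'])
f=(st['position'],st['tcp_rot'])
p,Rm=tcp_for(-87.8,93.4,30,8,-1)
print([v.round(4) for v in rel(p,Rm,f)])
c=bot.get_calibration("wrist");im=bot.capture("wrist");cv2.imwrite("pics/w9.png",im[:,:,::-1])
for n in ("scene","side"):
    im=bot.capture(n);cv2.imwrite(f"pics/{n}9.png",im[:,:,::-1])
a=cv2.imread("pics/side9.png");cv2.imwrite('pics/d9c.png',cv2.resize(a[215:355,215:375],None,fx=5,fy=4.2,interpolation=cv2.INTER_CUBIC))
E
```

```text
13.75 [-44.3  31.6 129.5 217.7  25.2 -58.4] [ 0. -1.  0.  0. -0. -0.] [ 0.38983573 -0.3364546   0.1392539 ] [ 0.62351252  0.15977841 -0.05139114]
[array([-0.0001,  0.0028,  0.0006]), array([-0.4299,  0.0625,  0.5907])]
```

View pics/w9.png

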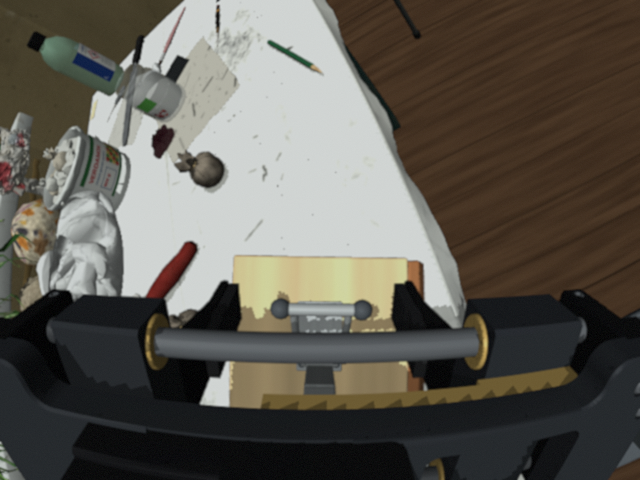

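View pics/d9c.png

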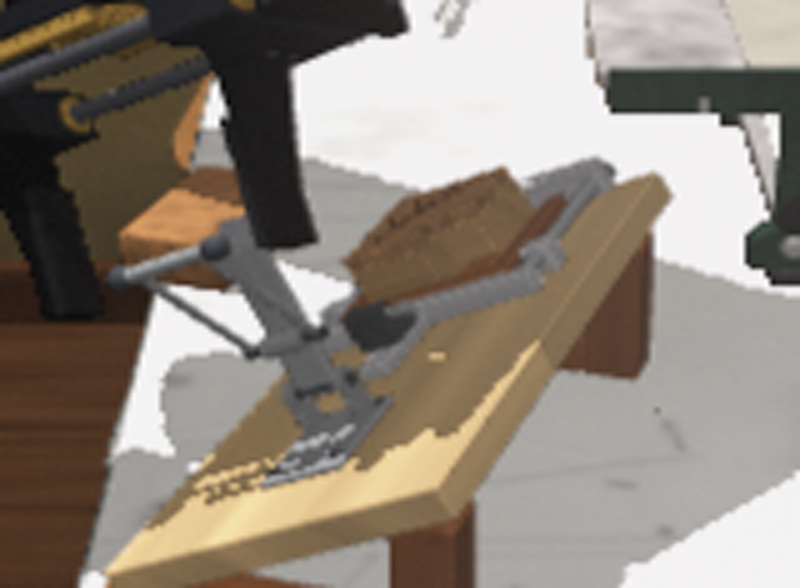

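Emit:
apply_moves(motion="0 0.0028 0.0006 -0.4 0 0.6 0.075; 0 0.0028 0.0006 -0.4 0 0.6 0.04; 0 0.0028 0.0006 -0.4 0 0.6 0.04; 0 0.0028 0.0006 -0.4 0 0.6 0.04; 0 0.0028 0.0006 -0.4 0 0.6 0.04; 0 0.0028 0.0006 -0.4 0 0.6 0.04; 0 0.0028 0.0006 -0.4 0 0.6 0.04; 0 0.0028 0.0006 -0.4 0 0.6 0.04")

```text
time_s: 14.9
position: [0.3879, -0.3362, 0.1377]
tcp_rot: [[-0.516, -0.819, 0.251], [-0.74, 0.278, -0.613], [0.432, -0.501, -0.75]]
force: [1.3, -0.9, 0.5]
opening: 0.522
```

```bash
python3 - <<'E'
from kin import *
from rig import bot
st=bot.read_state();j0=st['joint_positions'];print(st['time_s'],j0.round(1),st['qvel'].round(0),st['position'],st['force'],st['opening']*87)
f=(st['position'],st['tcp_rot'])
p,Rm=tcp_for(-87.8,93.4,30,8,-1)
print([v.round(4) for v in rel(p,Rm,f)])
# arc waypoints
cen=np.array([-57.5,40.]);r0=np.array([-87.8,93.4])-cen;print(np.hypot(*r0),np.degrees(np.arctan2(r0[1],r0[0])))
rr=np.hypot(*r0)
for a in range(110,-1,-10):
    y,z=cen+rr*np.array([np.cos(np.radians(a)),np.sin(np.radians(a))])
    p,Rm=tcp_for(y,z,30,8,-1);s,w=rel(p,Rm,f);print(a,round(y,1),round(z,1),s.round(4),w.round(1))
E
```

```text
14.9 [-44.4  31.7 129.6 218.1  25.2 -58.2] [-0.  0. -0. -0. -0.  0.] [ 0.38787731 -0.33622871  0.13770896] [ 1.25877842 -0.86778877  0.47422736] 45.400738427989886
[array([-0.0003,  0.0003,  0.0001]), array([-0.0754,  0.0413, -0.0605])]
61.39747551813511 119.57125825410372
110 -78.5 97.7 [-0.0062  0.0003 -0.0083] [-0.1  0.  -0.1]
100 -68.2 100.5 [-0.0138  0.0003 -0.0159] [-0.1  0.  -0.1]
90 -57.5 101.4 [-0.0225  0.0003 -0.022 ] [-0.1  0.  -0.1]
80 -46.8 100.5 [-0.0322  0.0003 -0.0265] [-0.1  0.  -0.1]
70 -36.5 97.7 [-0.0426  0.0003 -0.0293] [-0.1  0.  -0.1]
60 -26.8 93.2 [-0.0532  0.0003 -0.0302] [-0.1  0.  -0.1]
50 -18.0 87.0 [-0.0639  0.0003 -0.0293] [-0.1  0.  -0.1]
40 -10.5 79.5 [-0.0742  0.0004 -0.0265] [-0.1  0.  -0.1]
30 -4.3 70.7 [-0.0839  0.0004 -0.0219] [-0.1  0.  -0.1]
20 0.2 61.0 [-0.0927  0.0004 -0.0158] [-0.1  0.  -0.1]
10 3.0 50.7 [-0.1002  0.0004 -0.0082] [-0.1  0.  -0.1]
0 3.9 40.0 [-0.1064  0.0004  0.0005] [-0.1  0.  -0.1]
```

```bash
python3 - <<'E'
from kin import *
from rig import bot
c=bot.get_calibration("wrist");im=bot.capture("wrist");cv2.imwrite("pics/w10.png",im[:,:,::-1])
cv2.imwrite("pics/w10c.png",cv2.resize(im[240:410,210:430,::-1],None,fx=3.6,fy=3.5,interpolation=cv2.INTER_CUBIC))
im=bot.capture("side");cv2.imwrite(f"pics/d10.png",im[:,:,::-1])
cv2.imwrite('pics/d10c.png',cv2.resize(im[215:335,215:335,::-1],None,fx=5,fy=5,interpolation=cv2.INTER_CUBIC))
print(projw(c,o+Rd@np.array([-.003,-.0878,.0934])),projw(c,o+Rd@np.array([-.022,-.0878,.0934])),projw(c,o+Rd@np.array([.016,-.0878,.0934])))
E
```

```text
[[316.75286922 308.54018405]] [[357.25952685 308.28845341]] [[276.24869194 308.2541828 ]]
```

View pics/w10c.png

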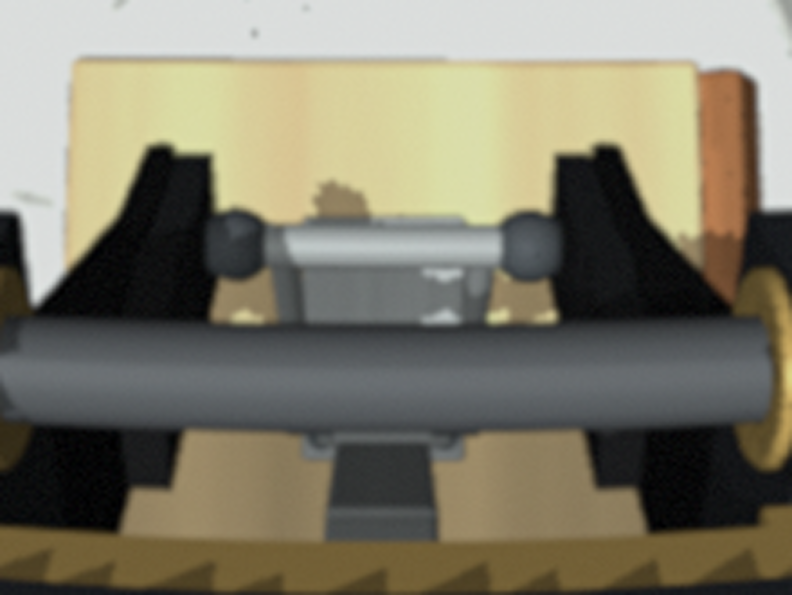

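View pics/d10c.png

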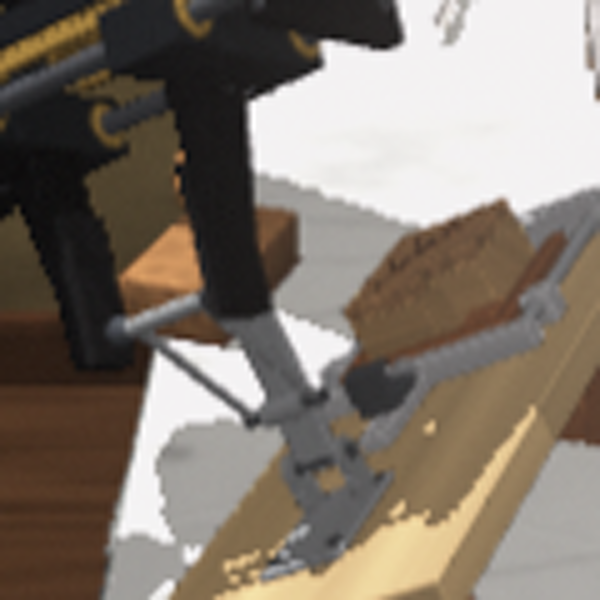

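```bash
cat > arc.py <<'E'
from kin import *
from rig import bot
import sys
# usage: list of deck y,z,tau targets -> rows relative to measured pose; ball offset in tool calibrated
def show(wps,frm):
    for y,z,tau in wps:
        p,Rm=tcp_for(y,z,tau,8,-1);s,w=rel(p,Rm,frm);print((y,z,tau),s.round(4),w.round(1))
def barpos(st): # deck position of pinched bar
    b=st['position']-st['tcp_rot'][:,2]*.008;return (Rd.T@(b-o)*1000).round(1)
E
python3 - <<'E'
from arc import *
st=bot.read_state();f=(st['position'],st['tcp_rot']);print(barpos(st))
C=np.array([-59,40.]);r=60.7
wps=[]
for a in (118,113,108,103,99,95,92,88,84):
    y,z=C+r*np.array([np.cos(np.radians(a)),np.sin(np.radians(a))]);wps.append((round(y,1),round(z,1),30))
show(wps,f)
E
```

```text
[ -2.7 -88.   93.6]
(np.float64(-87.5), np.float64(93.6), 30) [-0.0004  0.0003 -0.0003] [-0.1  0.  -0.1]
(np.float64(-82.7), np.float64(95.9), 30) [-0.0034  0.0003 -0.0046] [-0.1  0.  -0.1]
(np.float64(-77.8), np.float64(97.7), 30) [-0.0068  0.0003 -0.0086] [-0.1  0.  -0.1]
(np.float64(-72.7), np.float64(99.1), 30) [-0.0105  0.0003 -0.0124] [-0.1  0.  -0.1]
(np.float64(-68.5), np.float64(100.0), 30) [-0.0137  0.0003 -0.0153] [-0.1  0.  -0.1]
(np.float64(-64.3), np.float64(100.5), 30) [-0.0171  0.0003 -0.0178] [-0.1  0.  -0.1]
(np.float64(-61.1), np.float64(100.7), 30) [-0.0197  0.0003 -0.0196] [-0.1  0.  -0.1]
(np.float64(-56.9), np.float64(100.7), 30) [-0.0234  0.0003 -0.0217] [-0.1  0.  -0.1]
(np.float64(-52.7), np.float64(100.4), 30) [-0.0272  0.0003 -0.0235] [-0.1  0.  -0.1]
```

Emit:
apply_moves(motion="-0.0034 0.0003 -0.0046 0 0 0 0.04; -0.0068 0.0003 -0.0086 0 0 0 0.04; -0.0105 0.0003 -0.0124 0 0 0 0.04; -0.0137 0.0003 -0.0153 0 0 0 0.04; -0.0171 0.0003 -0.0178 0 0 0 0.04; -0.0197 0.0003 -0.0196 0 0 0 0.04; -0.0197 0.0003 -0.0196 0 0 0 0.04; -0.0197 0.0003 -0.0196 0 0 0 0.04")

```text
time_s: 16.0
position: [0.3931, -0.3097, 0.1438]
tcp_rot: [[-0.516, -0.819, 0.251], [-0.74, 0.278, -0.613], [0.432, -0.502, -0.749]]
force: [2.3, -2.9, 0.3]
opening: 0.517
```

```bash
python3 - <<'E'
from arc import *
st=bot.read_state();print(st['time_s'],barpos(st),(Rd.T@st['force']).round(2),st['opening']*87)
im=bot.capture("side");cv2.imwrite(f"pics/d11.png",im[:,:,::-1])
cv2.imwrite('pics/d11c.png',cv2.resize(im[215:335,215:335,::-1],None,fx=5,fy=5,interpolation=cv2.INTER_CUBIC))
im=bot.capture("wrist");cv2.imwrite("pics/w11c.png",cv2.resize(im[240:410,210:430,::-1],None,fx=3.6,fy=3.5,interpolation=cv2.INTER_CUBIC))
E
```

```text
16.0 [ -2.8 -61.2 100.7] [ 2.89 -2.02 -1.3 ] 44.976928700585894
```

View pics/d11c.png

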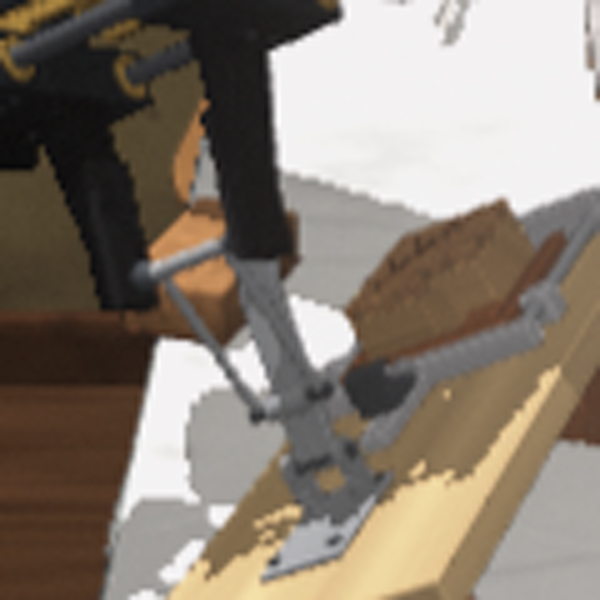

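View pics/w11c.png

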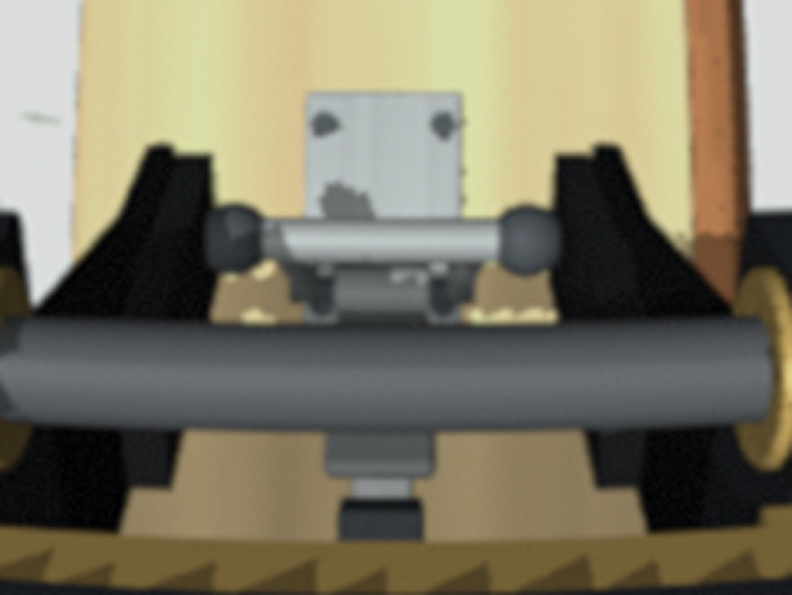

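```bash
python3 - <<'E'
from arc import *
st=bot.read_state();f=(st['position'],st['tcp_rot']);print(barpos(st),(Rd.T@st['force']).round(2))
C=np.array([-59.3,40.2]);
wps=[(-61.1,101.7,30)]
for a,r in ((88,61.5),(84,61.3),(79,61),(73,60.5),(66,60.3),(58,60)):
    y,z=C+r*np.array([np.cos(np.radians(a)),np.sin(np.radians(a))]);wps.append((float(round(y,1)),float(round(z,1)),30))
show(wps,f)
E
```

```text
[ -2.8 -61.3 100.7] [ 3.12 -0.95 -1.09]
(-61.1, 101.7, 30) [ 0.0003  0.0002 -0.001 ] [-0.1  0.  -0.1]
(-57.2, 101.7, 30) [-0.003   0.0002 -0.0029] [-0.1  0.  -0.1]
(-52.9, 101.2, 30) [-0.007   0.0002 -0.0046] [-0.1  0.  -0.1]
(-47.7, 100.1, 30) [-0.0121  0.0002 -0.0063] [-0.1  0.  -0.1]
(-41.6, 98.1, 30) [-0.0183  0.0002 -0.0076] [-0.1  0.  -0.1]
(-34.8, 95.3, 30) [-0.0256  0.0002 -0.0086] [-0.1  0.  -0.1]
(-27.5, 91.1, 30) [-0.0341  0.0002 -0.0086] [-0.1  0.  -0.1]
```

Emit:
apply_moves(motion="0.0003 0 -0.001 0 0 0 0.04; -0.003 0 -0.0029 0 0 0 0.04; -0.007 0 -0.0046 0 0 0 0.04; -0.0121 0 -0.0063 0 0 0 0.04; -0.0183 0 -0.0076 0 0 0 0.04; -0.0256 0 -0.0086 0 0 0 0.04; -0.0341 0 -0.0086 0 0 0 0.04; -0.0341 0 -0.0086 0 0 0 0.04")

```text
time_s: 17.1
position: [0.4086, -0.2782, 0.1358]
tcp_rot: [[-0.515, -0.82, 0.252], [-0.74, 0.277, -0.613], [0.433, -0.502, -0.749]]
force: [1.0, -0.2, 7.3]
opening: 0.52
```

```bash
python3 - <<'E'
from arc import *
st=bot.read_state();print(st['time_s'],barpos(st),(Rd.T@st['force']).round(2),st['opening']*87)
im=bot.capture("side");cv2.imwrite(f"pics/d12.png",im[:,:,::-1])
cv2.imwrite('pics/d12c.png',cv2.resize(im[215:335,215:335,::-1],None,fx=5,fy=5,interpolation=cv2.INTER_CUBIC))
im=bot.capture("wrist");cv2.imwrite("pics/w12c.png",cv2.resize(im[240:410,210:430,::-1],None,fx=3.6,fy=3.5,interpolation=cv2.INTER_CUBIC))
E
```

```text
17.1 [ -2.9 -26.4  91.5] [4.54 0.12 5.77] 45.208557656474504
```

View pics/d12c.png

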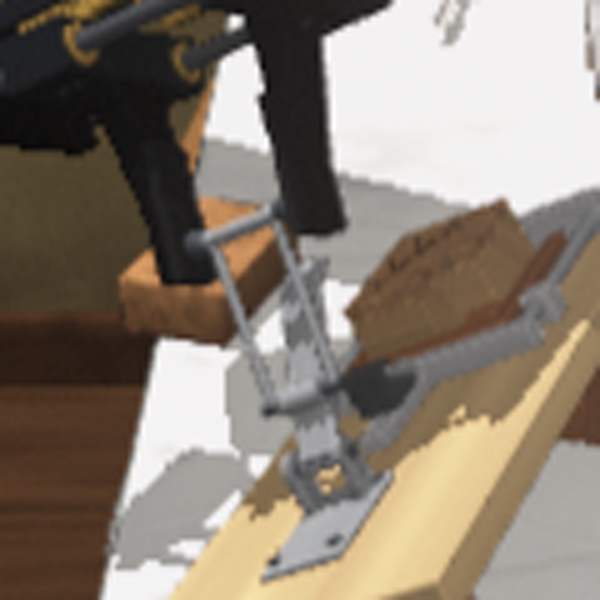

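View pics/w12c.png

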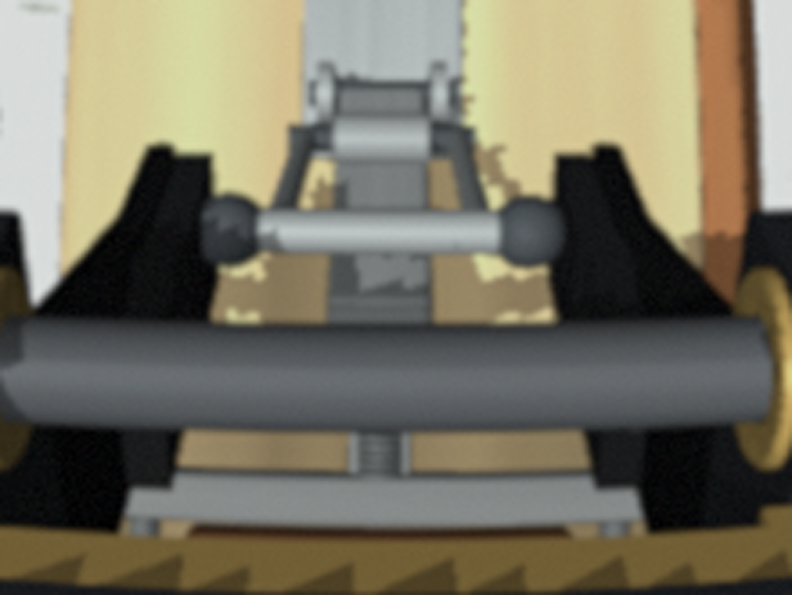

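```bash
python3 - <<'E'
from arc import *
cs=bot.get_calibration("side")
def onx(uv,x):
    oo,d=ray(cs,(uv[0]/5+215,uv[1]/5+215));n=Rd[:,0];t=(n@(o-oo)+x/1000)/(n@d);return (Rd.T@(oo+t*d-o)*1000).round(1)
for nm,u,x in [("tipR",(325,258),5),("tipL",(290,268),-11),("pinL",(268,410),-19),("pinR",(334,393),13),("pivotL",(290,470),-14),("pivR",(350,447),8),("ballL",(195,243),-22),("ballR",(285,212),16)]: print(nm,onx(u,x))
E
```

```text
tipR [ 5.  -4.1 66.3]
tipL [-11.   -1.5  66.8]
pinL [-19.  -44.3  36. ]
pinR [ 13.  -53.   36.8]
pivotL [-14.  -58.   18.6]
pivR [  8.  -53.4  17.4]
ballL [-22.  -27.   94.6]
ballR [ 16.  -28.5  93.1]
```

```bash
python3 - <<'E'
from arc import *
c=bot.get_calibration("wrist")
def ond(uv,z):
    oo,d=ray(c,uv,True);n=Rd[:,2];t=(n@(o-oo)+z/1000)/(n@d);return (Rd.T@(oo+t*d-o)*1000).round(1)
W=lambda u,v:(u/3.6+210,v/3.5+240)
for u in [(140,490),(630,490),(380,475),(380,520)]: print(u,[ond(W(*u),z) for z in (6,12,18)])
st=bot.read_state();f=(st['position'],st['tcp_rot']);print(barpos(st),(Rd.T@st['force']).round(2))
C=np.array([-47.2,37.]);
wps=[]
for a,r in ((62,60),(54,60),(45,60),(36,60),(27,60),(18,60),(10,60),(4,60)):
    y,z=C+r*np.array([np.cos(np.radians(a)),np.sin(np.radians(a))]);wps.append((float(round(y,1)),float(round(z,1)),30))
show(wps,f)
E
```

```text
(140, 490) [array([44.2, 21.6,  6. ]), array([43.1, 20.7, 12. ]), array([42. , 19.7, 18. ])]
(630, 490) [array([-50.9,  21.4,   6. ]), array([-49.8,  20.5,  12. ]), array([-48.7,  19.5,  18. ])]
(380, 475) [array([-2.4, 17.3,  6. ]), array([-2.4, 16.5, 12. ]), array([-2.4, 15.6, 18. ])]
(380, 520) [array([-2.4, 26.6,  6. ]), array([-2.4, 25.5, 12. ]), array([-2.4, 24.4, 18. ])]
[ -2.8 -26.6  91.6] [4.13 0.81 5.86]
(-19.0, 90.0, 30) [-0.0074  0.0002 -0.0025] [-0.1  0.   0. ]
(-11.9, 85.5, 30) [-0.0158  0.0002 -0.0021] [-0.1  0.   0. ]
(-4.8, 79.4, 30) [-0.025   0.0002 -0.0004] [-0.1  0.   0. ]
(1.3, 72.3, 30) [-0.0338  0.0002  0.0027] [-0.1  0.   0. ]
(6.3, 64.2, 30) [-0.0422  0.0002  0.0073] [-0.1  0.   0. ]
(9.9, 55.5, 30) [-0.0496  0.0002  0.013 ] [-0.1  0.   0. ]
(11.9, 47.4, 30) [-0.0554  0.0002  0.019 ] [-0.1  0.   0. ]
(12.7, 41.2, 30) [-0.0592  0.0002  0.024 ] [-0.1  0.   0. ]
```

Emit:
apply_moves(motion="-0.0074 0.0002 -0.0025 0 0 0 0.04; -0.0158 0.0002 -0.0021 0 0 0 0.04; -0.025 0.0002 -0.0004 0 0 0 0.04; -0.0338 0.0002 0.0027 0 0 0 0.04; -0.0422 0.0002 0.0073 0 0 0 0.04; -0.0496 0.0002 0.013 0 0 0 0.04; -0.0554 0.0002 0.019 0 0 0 0.04; -0.0554 0.0002 0.019 0 0 0 0.04")

```text
time_s: 18.2
position: [0.4426, -0.2489, 0.0963]
tcp_rot: [[-0.514, -0.82, 0.252], [-0.742, 0.277, -0.611], [0.431, -0.501, -0.75]]
force: [5.1, 1.3, 5.1]
opening: 0.516
```

```bash
python3 - <<'E'
from arc import *
st=bot.read_state();print(st['time_s'],barpos(st),(Rd.T@st['force']).round(2),st['opening']*87,st['joint_positions'].round(0))
im=bot.capture("side");cv2.imwrite(f"pics/d13.png",im[:,:,::-1])
cv2.imwrite('pics/d13c.png',cv2.resize(im[215:335,215:335,::-1],None,fx=5,fy=5,interpolation=cv2.INTER_CUBIC))
c=bot.get_calibration("wrist")
im=bot.capture("wrist");cv2.imwrite("pics/w13.png",im[:,:,::-1]);cv2.imwrite("pics/w13c.png",cv2.resize(im[240:410,210:430,::-1],None,fx=3.6,fy=3.5,interpolation=cv2.INTER_CUBIC))
json.dump({k:np.array(v).tolist() for k,v in c.items()},open("pics/w13.json","w"))
f=(st['position'],st['tcp_rot'])
show([(8,36,30),(5,28,30),(4,22,30),(3.5,18,30),(3.5,17,30),(-1,17,30),(-5,17,30)],f)
E
```

```text
18.2 [-2.8 12.3 45.9] [6.35 2.91 2.23] 44.92695771217866 [-27.  39. 127. 235.  32. -59.]
(8, 36, 30) [-0.0012  0.0002  0.0107] [-0.1  0.2  0.1]
(5, 28, 30) [-0.0026  0.0002  0.0191] [-0.1  0.2  0.1]
(4, 22, 30) [-0.0047  0.0002  0.0248] [-0.1  0.2  0.1]
(3.5, 18, 30) [-0.0063  0.0002  0.0286] [-0.1  0.2  0.1]
(3.5, 17, 30) [-0.0068  0.0002  0.0294] [-0.1  0.2  0.1]
(-1, 17, 30) [-0.0028  0.0002  0.0317] [-0.1  0.2  0.1]
(-5, 17, 30) [0.0006 0.0003 0.0337] [-0.1  0.2  0.1]
```

View pics/d13c.png

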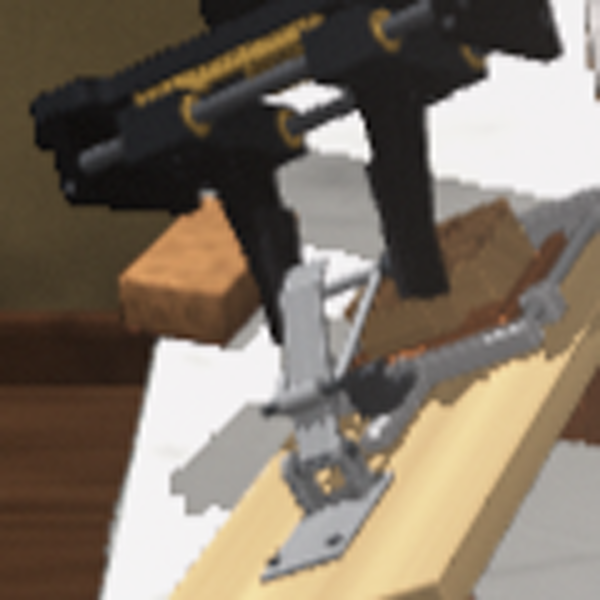

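View pics/w13c.png

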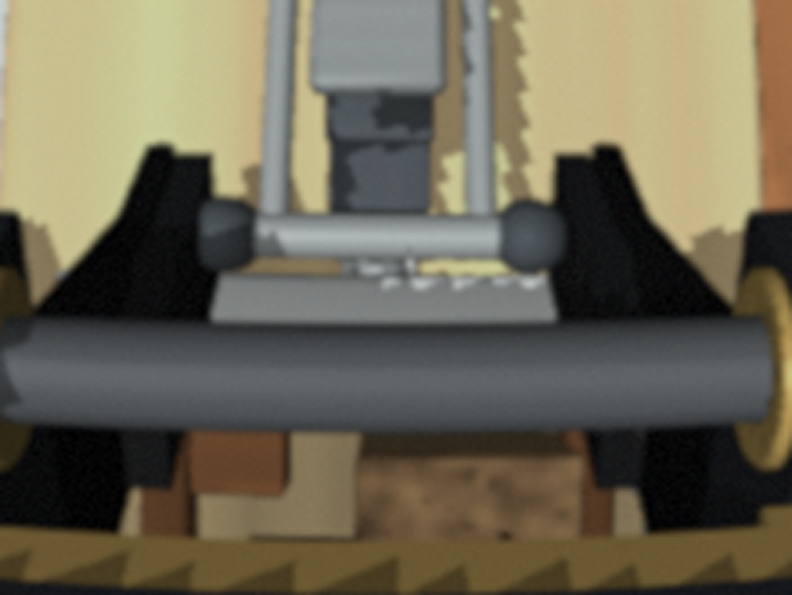

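```bash
python3 - <<'E'
from arc import *
c=json.load(open("pics/w13.json"))
def ond(uv,z):
    oo,d=ray(c,uv,True);n=Rd[:,2];t=(n@(o-oo)+z/1000)/(n@d);return (Rd.T@(oo+t*d-o)*1000).round(1)
W=lambda u,v:(u/3.6+210,v/3.5+240)
for u,z in [((385,140),26),((385,92),26),((330,150),26),((432,150),26),((380,275),12),((380,236),45.9)]: print(u,ond(W(*u),z))
E
```

```text
(385, 140) [-3.2 -3.4 26. ]
(385, 92) [ -3.2 -10.7  26. ]
(330, 150) [ 4.8 -1.8 26. ]
(432, 150) [-10.1  -1.9  26. ]
(380, 275) [-2.5 16.7 12. ]
(380, 236) [-2.6 11.9 45.9]
```

Emit:
apply_moves(motion="-0.0006 0.0002 0.0055 0 0.2 0 0.04; -0.0012 0.0002 0.0107 0 0.2 0 0.04; -0.0019 0.0002 0.015 0 0.2 0 0.04; -0.0026 0.0002 0.0191 0 0.2 0 0.04; -0.0047 0.0002 0.0248 0 0.2 0 0.04; -0.0065 0.0002 0.0284 0 0.2 0 0.04; -0.007 0.0002 0.0292 0 0.2 0 0.04; -0.007 0.0002 0.0292 0 0.2 0 0.04")

```text
time_s: 19.3
position: [0.4526, -0.2627, 0.0723]
tcp_rot: [[-0.517, -0.819, 0.249], [-0.737, 0.278, -0.616], [0.435, -0.502, -0.747]]
force: [3.5, -2.2, 4.7]
opening: 0.519
```

```bash
python3 - <<'E'
from arc import *
st=bot.read_state();print(st['time_s'],barpos(st),(Rd.T@st['force']).round(2),st['opening']*87,st['joint_positions'].round(0))
im=bot.capture("side");cv2.imwrite(f"pics/d14.png",im[:,:,::-1])
cv2.imwrite('pics/d14c.png',cv2.resize(im[235:335,235:335,::-1],None,fx=6,fy=6,interpolation=cv2.INTER_CUBIC))
c=bot.get_calibration("wrist")
im=bot.capture("wrist");cv2.imwrite("pics/w14.png",im[:,:,::-1]);cv2.imwrite("pics/w14c.png",cv2.resize(im[200:370,210:430,::-1],None,fx=3.6,fy=3.5,interpolation=cv2.INTER_CUBIC))
f=(st['position'],st['tcp_rot'])
show([(1,17,30),(-2,17,30),(-5,17,30),(-6,17,30)],f)
E
```

```text
19.3 [-2.8  2.5 18.1] [ 5.79 -0.93  2.06] 45.11239612080244 [-28.  43. 125. 231.  33. -55.]
(1, 17, 30) [0.0007 0.0003 0.0017] [-0.1 -0.2 -0.1]
(-2, 17, 30) [0.0033 0.0003 0.0032] [-0.1 -0.2 -0.1]
(-5, 17, 30) [0.0059 0.0003 0.0047] [-0.1 -0.2 -0.1]
(-6, 17, 30) [0.0067 0.0003 0.0052] [-0.1 -0.2 -0.1]
```

View pics/d14c.png

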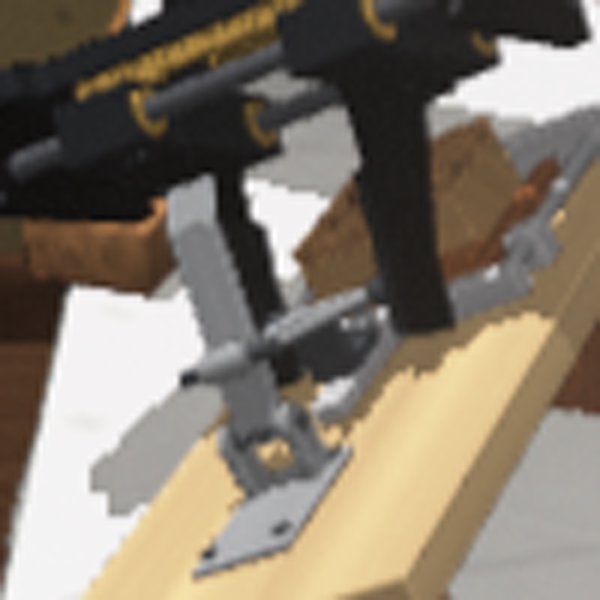

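View pics/w14c.png

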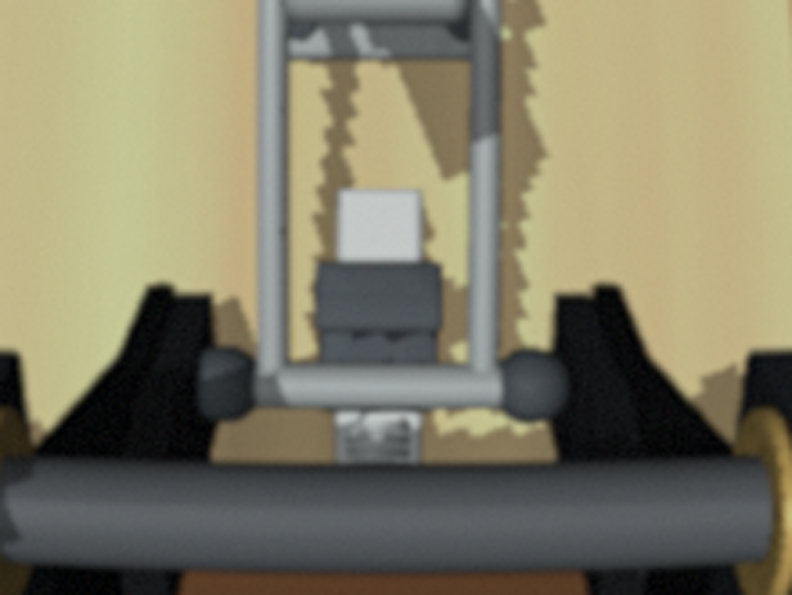

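Emit:
apply_moves(motion="-0.0003 0.0003 0.001 0 0 0 0.04; 0.0007 0.0003 0.0015 0 0 0 0.04; 0.002 0.0003 0.0022 0 0 0 0.04; 0.0033 0.0003 0.003 0 0 0 0.04; 0.0046 0.0003 0.0036 0 0 0 0.04; 0.0059 0.0003 0.0043 0 0 0 0.04; 0.0064 0.0003 0.0046 0 0 0 0.04; 0.0064 0.0003 0.0046 0 0 0 0.04")

```text
time_s: 20.4
position: [0.4508, -0.2694, 0.0714]
tcp_rot: [[-0.516, -0.819, 0.251], [-0.739, 0.277, -0.614], [0.434, -0.502, -0.748]]
force: [6.2, 0.5, 3.8]
opening: 0.519
```

```bash
python3 - <<'E'
from arc import *
st=bot.read_state();print(st['time_s'],barpos(st),(Rd.T@st['force']).round(2),st['opening']*87,st['joint_positions'].round(0))
c=bot.get_calibration("wrist")
im=bot.capture("wrist");cv2.imwrite("pics/w15.png",im[:,:,::-1]);cv2.imwrite("pics/w15c.png",cv2.resize(im[200:370,210:430,::-1],None,fx=3.6,fy=3.5,interpolation=cv2.INTER_CUBIC))
im=bot.capture("side");cv2.imwrite(f"pics/d15.png",im[:,:,::-1])
cv2.imwrite('pics/d15c.png',cv2.resize(im[235:335,235:335,::-1],None,fx=6,fy=6,interpolation=cv2.INTER_CUBIC))
E
```

```text
20.4 [-2.9 -4.5 17.1] [6.88 2.5  0.43] 45.13000966384641 [-29.  43. 126. 229.  33. -54.]
```

View pics/w15c.png

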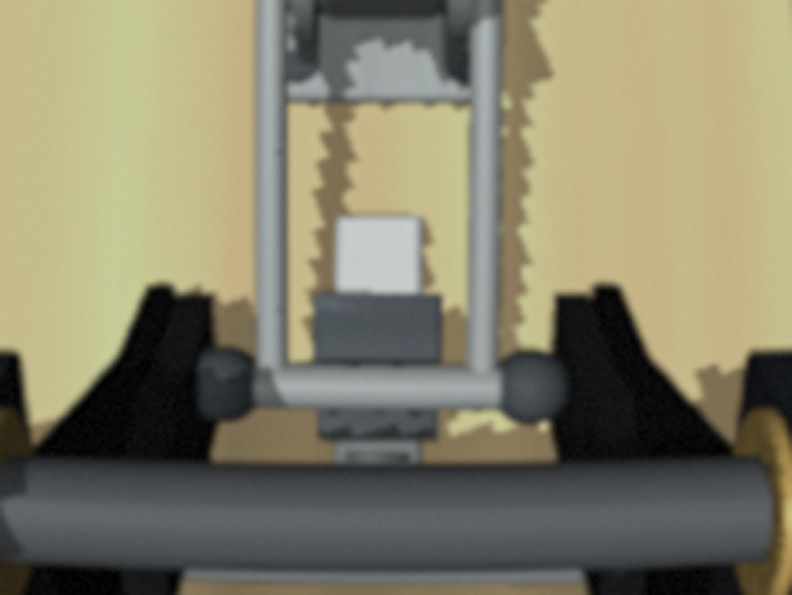

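View pics/d15c.png

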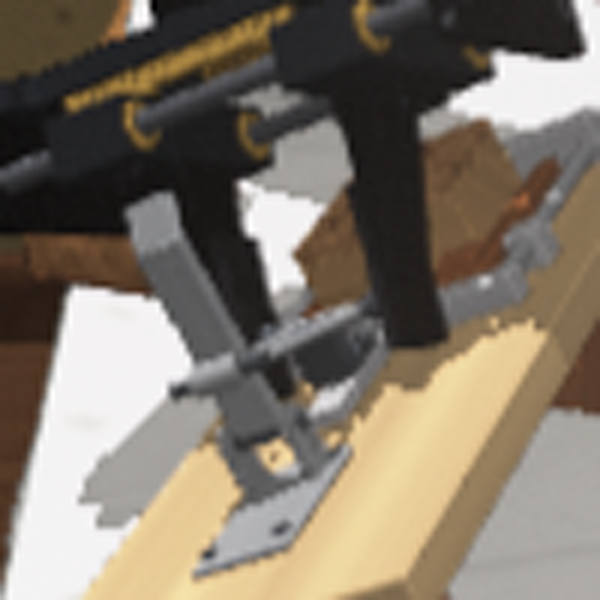

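```bash
python3 - <<'E'
from arc import *
c=bot.get_calibration("wrist")
def ond(uv,z):
    oo,d=ray(c,uv,True);n=Rd[:,2];t=(n@(o-oo)+z/1000)/(n@d);return (Rd.T@(oo+t*d-o)*1000).round(1)
W=lambda u,v:(u/3.6+210,v/3.5+200)
for nm,u,zs in [("barc",(380,386),(17,29)),("bar -y edge",(380,366),(17,29)),("lip edge",(380,358),(26,)),("lip back",(380,295),(26,)),("ledge end",(380,437),(14,)),("plate edge",(380,573),(12,)),("balls",(225,384),(17,)),("barL",(540,386),(17,))]: print(nm,[ond(W(*u),z) for z in zs])
oo,d=ray(c,W(380,386),True);print(Rd.T@d)
E
```

```text
barc [array([-2.6, -3.5, 17. ]), array([-2.7, -3. , 29. ])]
bar -y edge [array([-2.6, -6.2, 17. ]), array([-2.7, -5.5, 29. ])]
lip edge [array([-2.7, -6.7, 26. ])]
lip back [array([ -2.7, -14.8,  26. ])]
ledge end [array([-2.7,  3.3, 14. ])]
plate edge [array([-2.7, 22.2, 12. ])]
balls [array([17.6, -3.6, 17. ])]
barL [array([-23.5,  -3.4,  17. ])]
[ 0.00407171 -0.03760727 -0.9992843 ]
```

```bash
cat > ballfit.py <<'E'
from arc import *
def ballfit(c,a,b):
    # a: ball at +x end px, b: -x end
    def f(q):
        P=[o+Rd@(np.array([q[0]+s*19,q[1],q[2]])/1000) for s in (1,-1)]
        return np.ravel(projw(c,np.array(P))-np.array([a,b]))
    s=least_squares(f,[-3,-5,20]);return s.x.round(1),s.fun.round(1)
E
python3 - <<'E'
from ballfit import *
c=bot.get_calibration("wrist")
W=lambda u,v,v0:(u/3.6+210,v/3.5+v0)
print('now',ballfit(c,W(226,384,200),W(537,386,200)))
st=bot.read_state();p,Rm=st['position'],st['tcp_rot']
# w10 equivalent: transform observed px with camera now -> tool frame offset
def intool(x): return (Rm.T@(o+Rd@(x/1000)-p)*1000).round(1)
for nm,a,b in [("w10",W(236,245,240),W(530,247,240)),("w11",W(236,241,240),W(528,241,240)),("w12",W(231,230,240),W(530,231,240)),("w13",W(228,235,240),W(533,236,240)),("w14",W(227,383,200),W(535,386,200)),("w15",W(226,384,200),W(537,386,200))]:
    x,r=ballfit(c,a,b);print(nm,intool(x),r)
E
```

```text
now (array([-2.9, -3.1, 27.8]), array([-0. ,  0.2, -0. , -0.2]))
w10 [-0.5  0.1 -9.5] [-0.   0.2 -0.  -0.2]
w11 [-0.5  0.  -8.2] [ 0.  -0.1  0.   0.1]
w12 [  2.7  -0.2 -11.4] [-0.   0.1 -0.  -0.1]
w13 [  3.7  -0.2 -14.6] [-0.  0. -0. -0.]
w14 [  3.4  -0.1 -16.5] [-0.   0.3 -0.  -0.3]
w15 [  4.1  -0.  -17.9] [-0.   0.2 -0.  -0.2]
```

Emit:
apply_moves(motion="-0.003 0 -0.0025 0 0 0 0.04; -0.0064 0 -0.0049 0 0 0 0.04; -0.0074 0 -0.0032 0 0 0 0.04; -0.0084 0 -0.0014 0 0 0 0.04; -0.0084 0 -0.0014 0 0 0 0.04; -0.0084 0 -0.0014 0 0 0 0.058; -0.0084 0 -0.0014 0 0 0 0.058; -0.0084 0 -0.0014 0 0 0 0.058")

```text
time_s: 21.5
position: [0.4514, -0.2612, 0.0673]
tcp_rot: [[-0.516, -0.821, 0.245], [-0.739, 0.282, -0.612], [0.433, -0.497, -0.752]]
force: [-1.4, -0.8, 0.2]
opening: 0.658
```

```bash
cat > look.py <<'E'
from ballfit import *
import sys
n=sys.argv[1]
st=bot.read_state();print(st['time_s'],'tcpdeck',(Rd.T@(st['position']-o)*1000).round(1),(Rd.T@st['force']).round(2),st['opening']*87)
c=bot.get_calibration("wrist")
im=bot.capture("wrist");cv2.imwrite(f"pics/w{n}.png",im[:,:,::-1]);cv2.imwrite(f"pics/w{n}c.png",cv2.resize(im[200:370,210:430,::-1],None,fx=3.6,fy=3.5,interpolation=cv2.INTER_CUBIC))
json.dump({k:np.array(v).tolist() for k,v in c.items()},open(f"pics/w{n}.json","w"))
im=bot.capture("side");cv2.imwrite(f"pics/d{n}.png",im[:,:,::-1])
cv2.imwrite(f'pics/d{n}c.png',cv2.resize(im[235:335,235:335,::-1],None,fx=6,fy=6,interpolation=cv2.INTER_CUBIC))
E
python3 look.py 16
```

```text
21.5 tcpdeck [-6.7 -0.5  7.7] [-0.85 -1.24  0.69] 57.245551072700806
```

View pics/w16c.png

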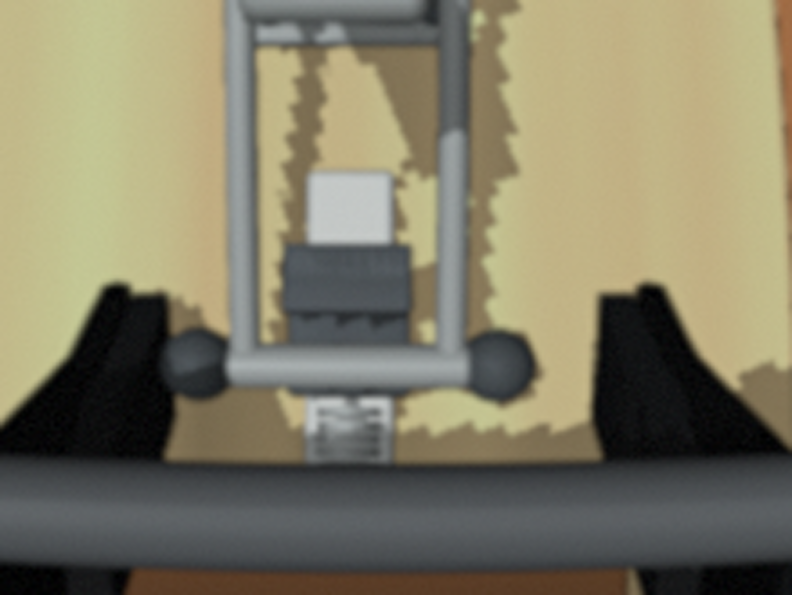

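View pics/d16c.png

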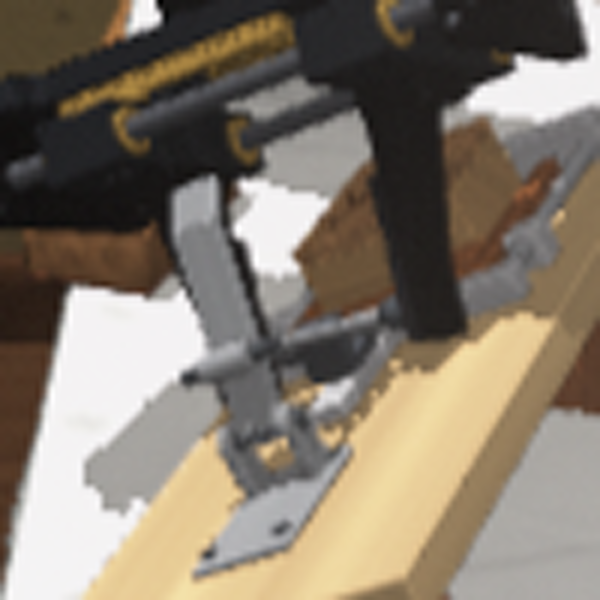

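```bash
python3 - <<'E'
from ballfit import *
c=json.load(open("pics/w16.json"))
W=lambda u,v:(u/3.6+210,v/3.5+200)
print(ballfit(c,W(196,363),W(502,366)))
def ond(uv,z):
    oo,d=ray(c,uv,True);n=Rd[:,2];t=(n@(o-oo)+z/1000)/(n@d);return (Rd.T@(oo+t*d-o)*1000).round(1)
print('lip edge',ond(W(348,312),26),'back',ond(W(348,245),26),'ledge end',ond(W(348,395),14))
for z in (17,20,24): print('bar',ond(W(348,366),z), 'bar -y',ond(W(348,346),z),'+y',ond(W(348,388),z))
# tri ball with side: -x ball? side view ball at +x end near (395,315)
cs=bot.get_calibration("side")
rb=[ray(c,W(196,363),True),ray(cs,(392/6+235,318/6+235))];p,e=tri(rb);print((Rd.T@(p-o)*1000).round(1),e)
st=bot.read_state();print((Rd.T@(st['position']-o)*1000).round(1))
E
python3 -c "
import cv2
a=cv2.imread('pics/d16.png');cv2.imwrite('pics/d16h.png',cv2.resize(a[275:310,260:315],None,fx=14,fy=14,interpolation=cv2.INTER_CUBIC))"
```

```text
(array([-2.5,  2.2, 22.9]), array([-0. ,  0.4, -0. , -0.4]))
lip edge [-2.5 -4.4 26. ] back [ -2.5 -12.9  26. ] ledge end [-2.2  5.7 14. ]
bar [-2.3  2.  17. ] bar -y [-2.3 -0.7 17. ] +y [-2.3  4.9 17. ]
bar [-2.4  2.1 20. ] bar -y [-2.3 -0.5 20. ] +y [-2.4  5.  20. ]
bar [-2.4  2.3 24. ] bar -y [-2.4 -0.2 24. ] +y [-2.4  5.1 24. ]
[16.8  1.1 15.5] [np.float64(0.0008896130186044673), np.float64(0.0008896130186044287)]
[-6.2 -0.6  7.6]
```

View pics/d16h.png

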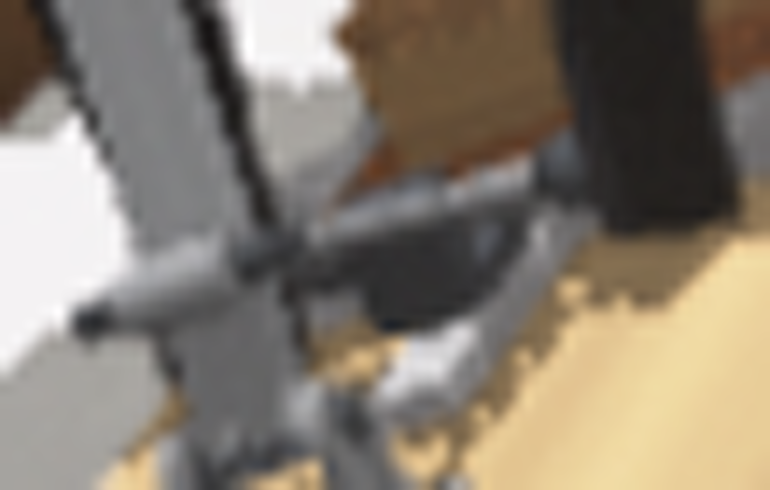

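Emit:
apply_moves(motion="0.0025 -0.0035 -0.0015 0 0 0 0.058; 0.0025 -0.0035 -0.0015 0 0 0 0.058; 0.0025 -0.0035 -0.0015 0 0 0 0.058; 0.0025 -0.0035 -0.0015 0 0 0 0.058; 0.0025 -0.0035 -0.0015 0 0 0 0.04; 0.0025 -0.0035 -0.0015 0 0 0 0.04; 0.0025 -0.0035 -0.0015 0 0 0 0.04; 0.0025 -0.0035 -0.0015 0 0 0 0.04")

```text
time_s: 22.6
position: [0.4539, -0.2638, 0.072]
tcp_rot: [[-0.516, -0.82, 0.247], [-0.738, 0.28, -0.613], [0.434, -0.499, -0.75]]
force: [-4.4, 1.3, -3.7]
opening: 0.524
```

```bash
python3 look.py 17
```

```text
22.6 tcpdeck [-1.6 -2.2 10.1] [-5.78 -0.21 -0.9 ] 45.568343955177724
```

View pics/w17c.png

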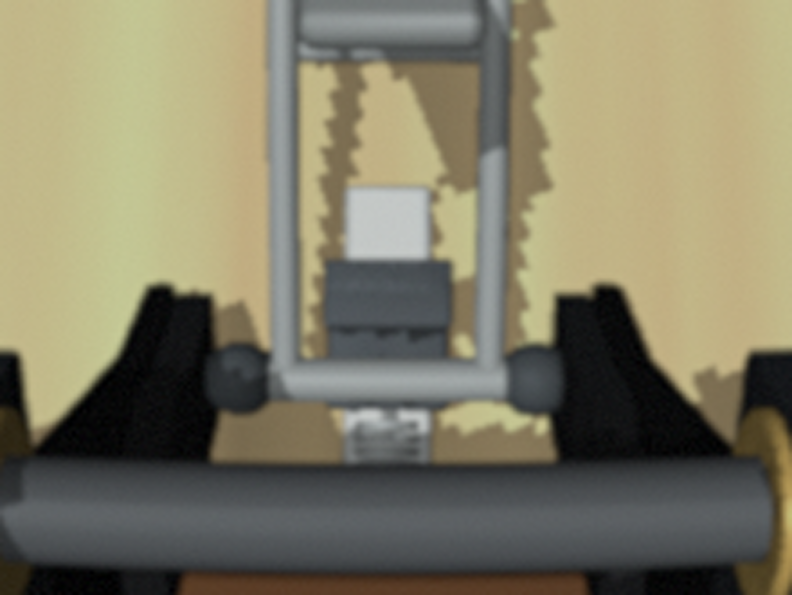

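View pics/d17c.png

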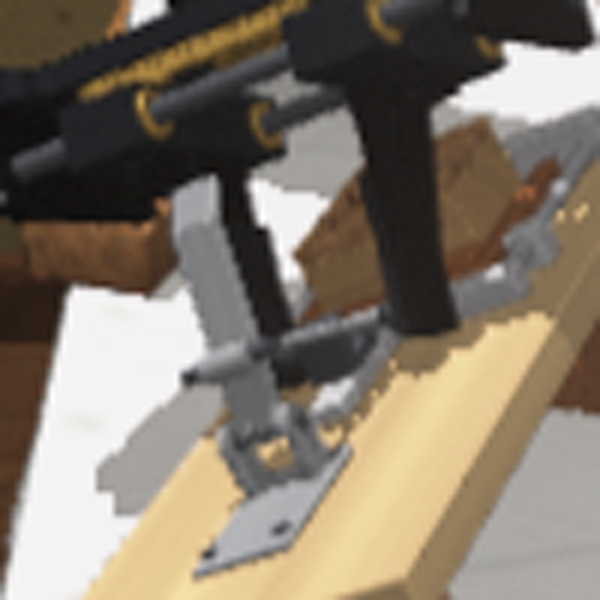

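Emit:
apply_moves(motion="0.0009 0.001 0.0006 0 0 0 0.04; 0.0018 0.002 0.0012 0 0 0 0.04; 0.0028 0.003 0.0018 0 0 0 0.04; 0.0037 0.003 0.0023 0 0 0 0.04; 0.0046 0.003 0.0029 0 0 0 0.04; 0.0055 0.003 0.0034 0 0 0 0.04; 0.006 0.003 0.0037 0 0 0 0.04; 0.006 0.003 0.0037 0 0 0 0.04")

```text
time_s: 23.7
position: [0.4511, -0.271, 0.0715]
tcp_rot: [[-0.517, -0.819, 0.25], [-0.737, 0.277, -0.616], [0.435, -0.503, -0.747]]
force: [2.8, 1.0, 3.7]
opening: 0.52
```

```bash
python3 look.py 18
```

```text
23.7 tcpdeck [-2.1 -9.9  9.9] [3.88 1.82 2.07] 45.211769735473325
```

View pics/w18c.png

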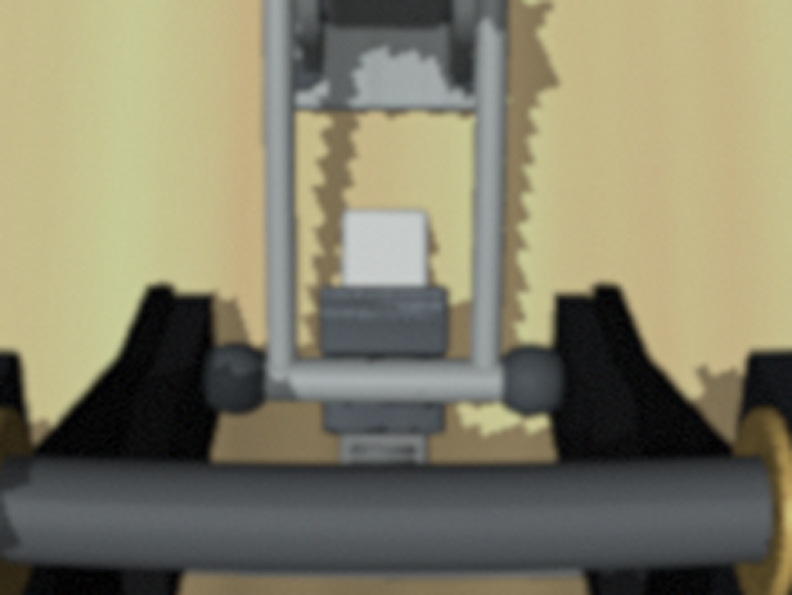

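```bash
python3 - <<'E'
from ballfit import *
c=json.load(open("pics/w18.json"))
W=lambda u,v:(u/3.6+210,v/3.5+200)
print(ballfit(c,W(237,379),W(534,380)))
c7=json.load(open("pics/w17.json"))
print('w17',ballfit(c7,W(241,378),W(536,378)))
def ond(c,uv,z):
    oo,d=ray(c,uv,True);n=Rd[:,2];t=(n@(o-oo)+z/1000)/(n@d);return (Rd.T@(oo+t*d-o)*1000).round(1)
for n,cc,l in (('w17',c7,((388,328),(388,262),(388,403),(388,378))),('w18',c,((383,353),(383,287),(383,433),(383,380)))):
    print(n,'lip edge',ond(cc,W(*l[0]),26),'back',ond(cc,W(*l[1]),26),'ledge end',ond(cc,W(*l[2]),14),'bar',[ond(cc,W(*l[3]),z) for z in (17,21)])
E
python3 -c "
import cv2
for n in (17,18):
    a=cv2.imread(f'pics/d{n}.png');cv2.imwrite(f'pics/d{n}h.png',cv2.resize(a[275:315,255:315],None,fx=13,fy=13,interpolation=cv2.INTER_CUBIC))"
```

```text
(array([-2.6, -5.5, 19.8]), array([-0. ,  0.1, -0. , -0.1]))
w17 (array([-2.4,  2. , 18.9]), array([-0.,  0., -0., -0.]))
w17 lip edge [-2.3 -4.2 26. ] back [ -2.4 -12.7  26. ] ledge end [-2.4  5.  14. ] bar [array([-2.4,  1.7, 17. ]), array([-2.4,  1.9, 21. ])]
w18 lip edge [-2.3 -8.7 26. ] back [ -2.3 -17.2  26. ] ledge end [-2.3  1.4 14. ] bar [array([-2.3, -5.7, 17. ]), array([-2.3, -5.5, 21. ])]
```

View pics/d18h.png

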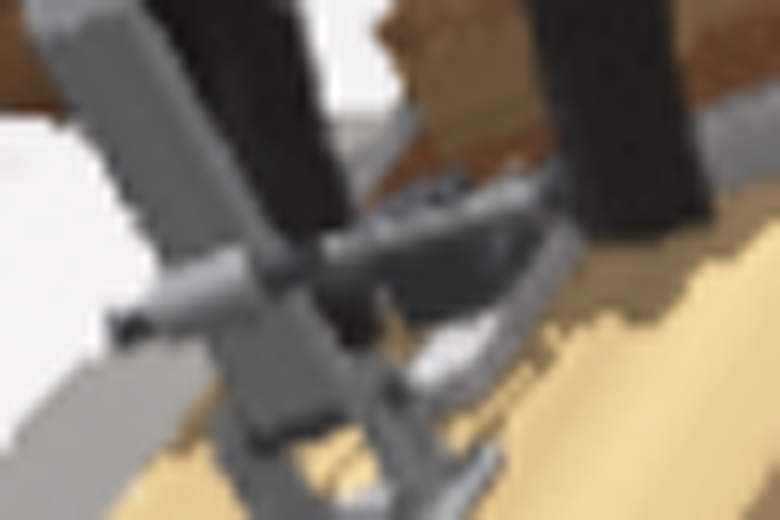

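View pics/d17h.png

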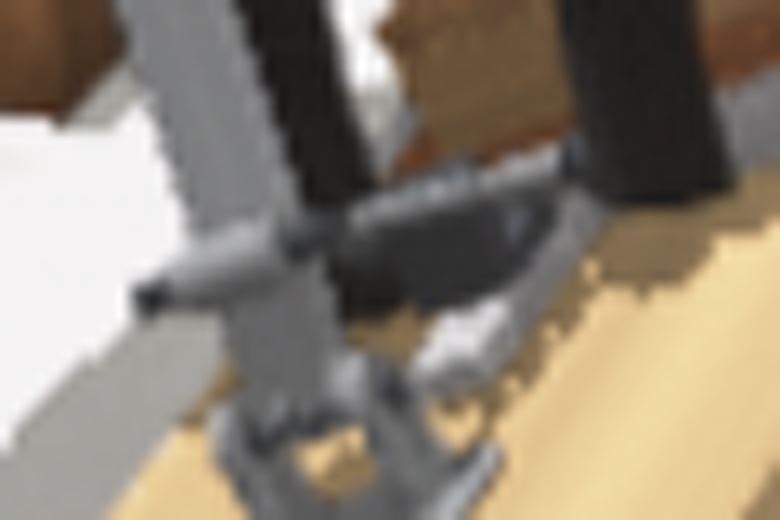

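```bash
python3 - <<'E'
from ballfit import *
cs=bot.get_calibration("side")
Rm=R.from_rotvec(cs['rvec']).as_matrix();cam=-Rm.T@cs['tvec'];print('cam deck',Rd.T@(cam-o))
q=lambda x,y,z:(proj(cs,o+Rd@(np.array([x,y,z])/1000))[0]-[255,275])*13
for z in (17,20,23,26,29): print(z,q(16,-5.6,z).round(0),q(-11,-5.6,z).round(0))
print('lip corners at 26 edge',q(5,-8.7,26),q(-11,-8.7,26),q(5,-17.2,26),q(-11,-17.2,26),'ledge',q(5,1.4,14))
print('w17 bar'); 
for z in (17,20,23,26): print(z,q(16,2,z).round(0),q(-11,2,z).round(0))
print('lipw17',q(5,-4.2,26),q(-11,-4.2,26),q(5,-12.7,26),q(-11,-12.7,26))
print('static: baseplate corner, board corner'); print(q(65,-131,0)/13+[255,275])
E
python3 -c "
import cv2
a=cv2.imread('pics/d18.png');cv2.imwrite('pics/d18x.png',cv2.resize(a[282:304,272:304],None,fx=24,fy=24,interpolation=cv2.INTER_CUBIC))"
```

```text
cam deck [ 0.42832058 -0.6719071   0.26063619]
17 [568. 182.] [404. 242.]
20 [557. 164.] [394. 223.]
23 [547. 145.] [383. 205.]
26 [536. 126.] [372. 186.]
29 [525. 107.] [361. 168.]
lip corners at 26 edge [460.39695721 161.85859457] [363.67363848 197.37121255] [438.05931385 193.13236756] [340.64929362 228.69974157] ledge [529.39127114 199.69868136]
w17 bar
17 [587. 155.] [424. 214.]
20 [576. 136.] [414. 196.]
23 [566. 117.] [403. 177.]
26 [555.  99.] [392. 159.]
lipw17 [472.05949819 145.53047734] [375.69612799 181.01257503] [449.93581965 176.50468932] [352.89046087 212.04355588]
static: baseplate corner, board corner
[303.340847   330.65998476]
```

View pics/d18x.png

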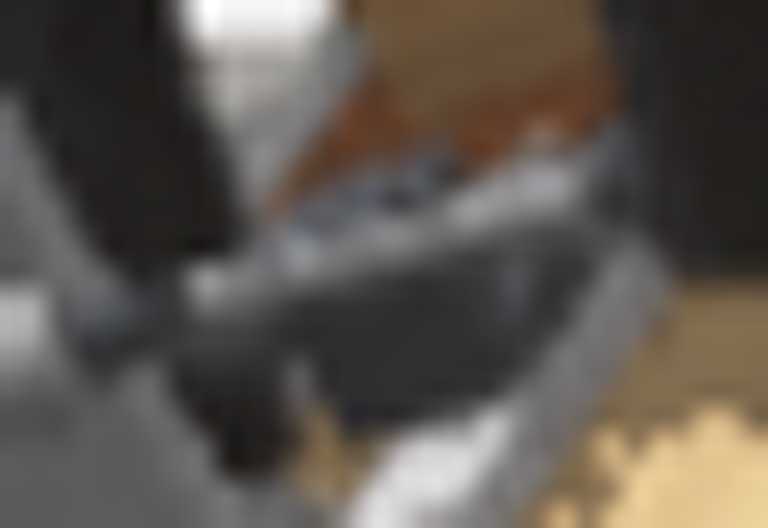

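```bash
python3 - <<'E'
from ballfit import *
a=cv2.cvtColor(cv2.imread("pics/w18.png"),cv2.COLOR_BGR2GRAY).astype(int)
for v in (284,290,296,298,300,303,306,308,310,318,321): print(v,a[v,264:366:1].tolist()[20:80])
print('col'); print(list(zip(range(270,332),a[270:332,317])))
c=json.load(open("pics/w18.json"))
print(projw(c,o+Rd@(np.array([[5,-9,26],[-11,-9,26],[5,-9,22],[-11,-9,22]])/1000).T if 0 else np.array([o+Rd@(np.array(q)/1000) for q in [[5,-9,26],[-11,-9,26],[5,-9,22],[-11,-9,22],[16,-5.6,17],[-22,-5.6,17]]])))
E
```

```text
284 [146, 149, 157, 158, 153, 139, 118, 108, 132, 166, 178, 163, 132, 110, 96, 90, 92, 92, 95, 97, 98, 98, 97, 94, 97, 101, 96, 94, 96, 97, 96, 97, 99, 101, 99, 96, 95, 98, 98, 97, 100, 99, 98, 97, 95, 95, 96, 98, 90, 88, 122, 165, 186, 189, 189, 185, 168, 143, 141, 152]
290 [145, 148, 156, 158, 153, 141, 120, 107, 127, 146, 149, 138, 124, 112, 95, 87, 91, 93, 94, 94, 92, 94, 96, 94, 91, 94, 99, 97, 97, 96, 93, 89, 88, 89, 91, 92, 90, 88, 91, 93, 89, 91, 93, 91, 89, 87, 85, 83, 82, 75, 82, 107, 118, 120, 121, 121, 121, 129, 143, 155]
296 [150, 150, 155, 157, 153, 143, 122, 111, 133, 164, 179, 170, 145, 118, 96, 84, 85, 87, 89, 87, 87, 88, 88, 87, 88, 87, 86, 86, 86, 86, 88, 87, 86, 85, 88, 87, 86, 88, 84, 85, 83, 85, 85, 84, 85, 86, 85, 86, 82, 77, 86, 107, 120, 120, 121, 122, 124, 133, 145, 155]
298 [130, 145, 156, 158, 154, 142, 124, 108, 120, 144, 149, 138, 127, 114, 94, 86, 86, 89, 89, 89, 90, 90, 89, 89, 88, 88, 88, 89, 87, 89, 88, 89, 88, 88, 87, 87, 87, 87, 87, 87, 86, 87, 87, 87, 87, 86, 85, 86, 81, 78, 87, 108, 119, 122, 120, 120, 123, 130, 146, 156]
300 [114, 142, 156, 159,
[... 2813 characters left out ...]
(163)), (308, np.int64(170)), (309, np.int64(170)), (310, np.int64(161)), (311, np.int64(153)), (312, np.int64(142)), (313, np.int64(127)), (314, np.int64(103)), (315, np.int64(79)), (316, np.int64(80)), (317, np.int64(83)), (318, np.int64(85)), (319, np.int64(85)), (320, np.int64(86)), (321, np.int64(80)), (322, np.int64(69)), (323, np.int64(78)), (324, np.int64(103)), (325, np.int64(121)), (326, np.int64(121)), (327, np.int64(111)), (328, np.int64(103)), (329, np.int64(105)), (330, np.int64(106)), (331, np.int64(91))]
[[299.98550956 300.18910096]
 [336.05788987 300.21637201]
 [300.3951158  300.77645172]
 [335.62199881 300.80323399]
 [277.38368453 308.46490134]
 [358.57827344 308.52779605]]
```

Emit:
apply_moves(motion="0.0008 -0.0015 -0.0013 0 0 0 0.04; 0.0008 -0.0015 -0.0013 0 0 0 0.04; 0.0015 -0.0015 -0.0009 0 0 0 0.04; 0.0023 -0.0015 -0.0004 0 0 0 0.04; 0.0031 -0.0015 0 0 0 0 0.04; 0.0039 -0.0015 0.0005 0 0 0 0.04; 0.0046 -0.0015 0.0009 0 0 0 0.04; 0.0046 -0.0015 0.0009 0 0 0 0.04")

```text
time_s: 24.8
position: [0.4492, -0.2746, 0.0729]
tcp_rot: [[-0.517, -0.819, 0.248], [-0.738, 0.279, -0.614], [0.434, -0.501, -0.749]]
force: [3.1, 2.2, -0.2]
opening: 0.517
```

```bash
python3 look.py 19; python3 - <<'E'
import cv2
a=cv2.cvtColor(cv2.imread("pics/w19.png"),cv2.COLOR_BGR2GRAY).astype(int)
print(a[270:340,317].tolist())
E
```

```text
24.8 tcpdeck [ -2.  -13.9  11.4] [ 1.81  3.1  -1.26] 44.98243818564743
[202, 205, 204, 203, 203, 204, 202, 205, 204, 203, 203, 203, 204, 203, 204, 203, 204, 205, 205, 190, 142, 93, 80, 79, 80, 83, 87, 94, 95, 94, 87, 86, 85, 85, 88, 87, 88, 86, 82, 86, 113, 142, 145, 129, 100, 73, 77, 84, 85, 86, 85, 88, 87, 84, 79, 64, 54, 50, 52, 51, 50, 47, 46, 45, 49, 55, 63, 66, 70, 75]
```

View pics/w19c.png

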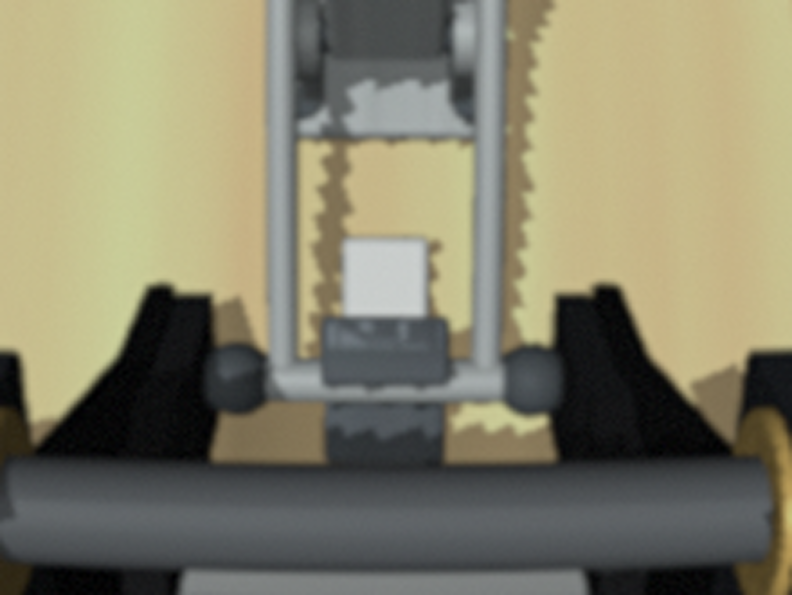

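View pics/d19c.png

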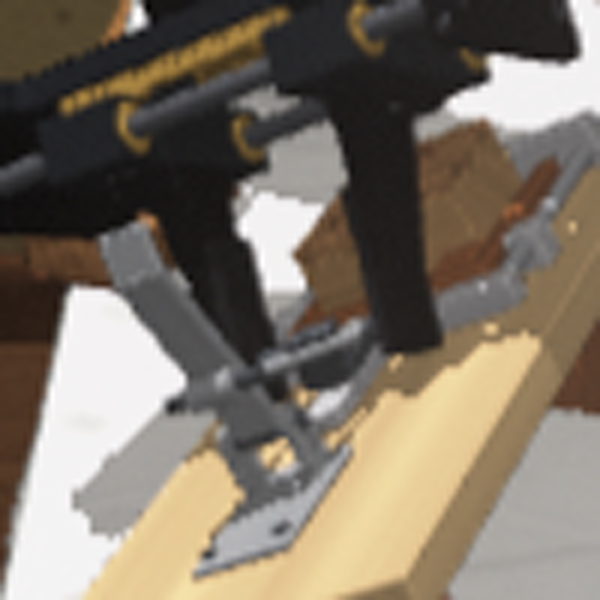

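Emit:
apply_moves(motion="0 0 0 0 0 0 0.05; 0 0 0 0 0 0 0.056; 0 0 0 0 0 0 0.062; 0 0 0 0 0 0 0.062; 0 0 -0.004 0 0 0 0.062; 0 0 -0.015 0 0 0 0.062; 0 0 -0.035 0 0 0 0.062; 0 0 -0.06 0 0 0 0.062")

```text
time_s: 25.9
position: [0.4339, -0.2372, 0.1185]
tcp_rot: [[-0.517, -0.819, 0.248], [-0.738, 0.279, -0.615], [0.434, -0.501, -0.749]]
force: [1.5, 0.2, 0.5]
opening: 0.711
```

```bash
python3 look.py 20; python3 - <<'E'
import cv2
a=cv2.imread("pics/w20.png");cv2.imwrite("pics/w20d.png",cv2.resize(a[170:420,200:440],None,fx=3,fy=2.4,interpolation=cv2.INTER_CUBIC))
E
```

```text
25.9 tcpdeck [-2.1 16.6 64.2] [ 1.41  0.68 -0.25] 61.82204404448804
```

View pics/w20d.png

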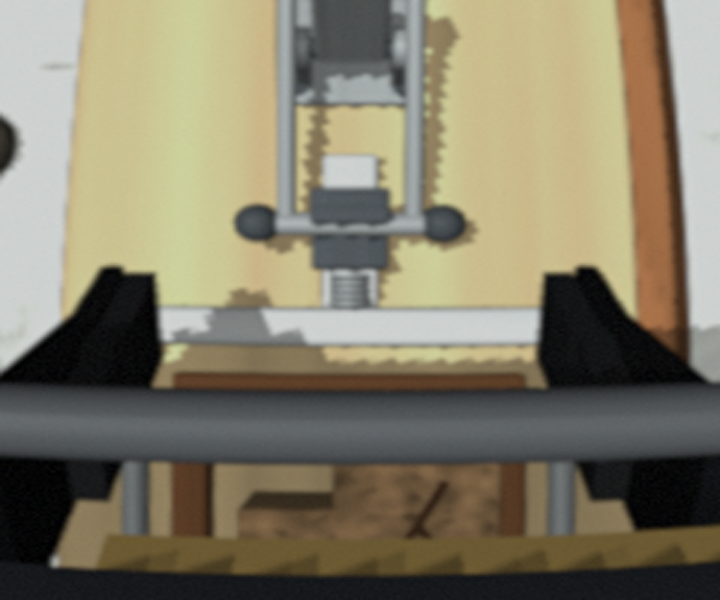

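View pics/d20c.png

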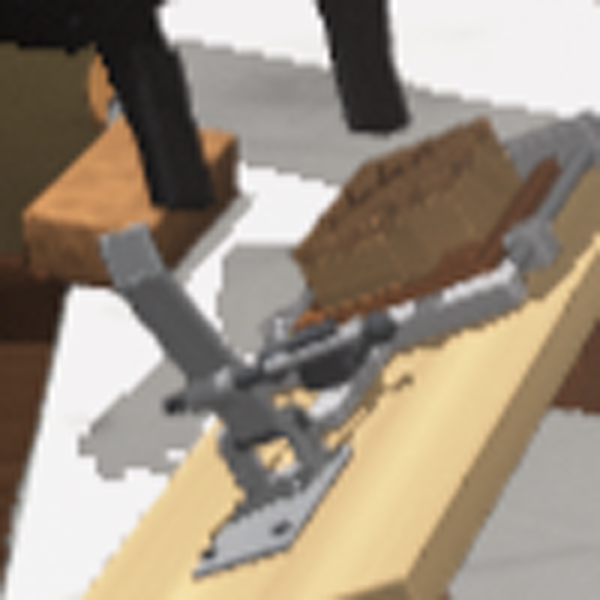

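```bash
cat > lev.py <<'E'
from arc import *
PIV=np.array([-58.2,18.])
def P(th,r):
    t=np.radians(th);return PIV+r*np.array([-np.cos(t),np.sin(t)])+3*np.array([np.sin(t),np.cos(t)])
def tcpyz(th,r=55,tau=30):
    tx=np.radians(tau);x=np.array([-np.cos(tx),np.sin(tx)])
    if th>tau: return P(th,r+9.5)-9.5*x
    return P(th,r-9.5)+9.5*x
def tp(y,z,tau=30): # world pose of TCP at deck y,z
    return o+Rd@(np.array([BX,y,z])/1000),trot(tau,-1)
E
python3 - <<'E'
from lev import *
st=bot.read_state();f=(st['position'],st['tcp_rot']);print((Rd.T@(f[0]-o)*1000).round(1),st['joint_positions'].round(0))
seed=[st['joint_positions']]
for y,z in [(-48,78)]:
    p,Rm=tp(y,z);s,w=rel(p,Rm,f);print('pre',s.round(4),w.round(1),[q.round(0) for q in ik(p,Rm,seed)])
for th in (85,79,70,60,50,40,31,29,20,10,0):
    y,z=tcpyz(th);p,Rm=tp(y,z);s,w=rel(p,Rm,f);print(th,round(y,1),round(z,1),s.round(4),w.round(1),[q.round(0) for q in ik(p,Rm,seed)])
E
```

```text
[-1.9 17.5 65.4] [-26.  35. 128. 241.  31. -64.]
pre [0.063  0.0011 0.0219] [-0.2 -0.1 -0. ] [array([-37.,  33., 130., 227.,  28., -60.])]
85 -52.6 77.8 [0.0669 0.0011 0.0244] [-0.2 -0.1 -0. ] [array([-38.,  33., 130., 226.,  28., -60.])]
79 -59.3 77.1 [0.0724 0.0011 0.0283] [-0.2 -0.1 -0. ] [array([-39.,  33., 129., 225.,  27., -59.])]
70 -69.2 74.9 [0.0798 0.0011 0.0352] [-0.2 -0.1 -0. ] [array([-40.,  33., 129., 222.,  27., -58.])]
60 -79.6 70.6 [0.0867 0.0011 0.0442] [-0.2 -0.1 -0. ] [array([-42.,  34., 129., 220.,  27., -57.])]
50 -89.1 64.6 [0.0919 0.0012 0.0541] [-0.2 -0.1 -0. ] [array([-43.,  35., 129., 217.,  27., -56.])]
40 -97.5 57.0 [0.0953 0.0012 0.0649] [-0.2 -0.1 -0. ] [array([-44.,  36., 128., 215.,  28., -55.])]
31 -103.7 49.0 [0.0967 0.0012 0.0749] [-0.2 -0.1 -0. ] [array([-45.,  37., 128., 214.,  28., -54.])]
29 -104.8 47.4 [0.0968 0.0012 0.0768] [-0.2 -0.1 -0. ] [array([-45.,  37., 127., 213.,  28., -53.])]
20 -108.2 41.1 [0.0966 0.0012 0.084 ] [-0.2 -0.1 -0. ] [array([-45.,  38., 127., 213.,  28., -53.])]
10 -110.7 33.6 [0.095  0.0013 0.0918] [-0.2 -0.1 -0. ] [array([-45.,  39., 127., 212.,  29., -52.])]
0 -111.9 25.8 [0.0921 0.0013 0.0992] [-0.2 -0.1 -0. ] [array([-45.,  40., 126., 211.,  29., -51.])]
```

Emit:
apply_moves(motion="0.01 0 -0.004 0 0 0 0; 0.025 0 0 0 0 0 0; 0.04 0 0.008 0 0 0 0; 0.055 0.001 0.016 0 0 0 0; 0.063 0.001 0.0219 0 0 0 0; 0.063 0.001 0.0219 0 0 0 0; 0.063 0.001 0.0219 0 0 0 0; 0.063 0.001 0.0219 0 0 0 0")

```text
time_s: 27.0
position: [0.4066, -0.2972, 0.1284]
tcp_rot: [[-0.516, -0.819, 0.249], [-0.738, 0.278, -0.615], [0.434, -0.501, -0.749]]
force: [0.3, 0.2, -0.5]
opening: 0.01
```

```bash
python3 look.py 21; python3 - <<'E'
from lev import *
st=bot.read_state();f=(st['position'],st['tcp_rot']);print((Rd.T@(f[0]-o)*1000).round(1),st['opening'])
for th in (85,79,75,70,65,60,55,50,45,40,35,31,29,20,10,0):
    y,z=tcpyz(th);p,Rm=tp(y,z);s,w=rel(p,Rm,f);print(th,round(y,1),round(z,1),s.round(4),w.round(1))
E
```

```text
27.0 tcpdeck [ -2.9 -49.   76. ] [-0.05  0.26 -0.56] 0.827469919170946
[ -2.8 -48.9  76. ] 0.007123840050433848
85 -52.6 77.8 [0.004  0.0002 0.0003] [-0.1 -0.1 -0. ]
79 -59.3 77.1 [0.0095 0.0002 0.0042] [-0.1 -0.1 -0. ]
75 -63.8 76.3 [0.013  0.0002 0.0072] [-0.1 -0.1 -0. ]
70 -69.2 74.9 [0.017  0.0002 0.0111] [-0.1 -0.1 -0. ]
65 -74.5 73.0 [0.0206 0.0002 0.0155] [-0.1 -0.1 -0. ]
60 -79.6 70.6 [0.0238 0.0002 0.0201] [-0.1 -0.1 -0. ]
55 -84.5 67.8 [0.0266 0.0002 0.025 ] [-0.1 -0.1 -0. ]
50 -89.1 64.6 [0.029  0.0002 0.0301] [-0.1 -0.1 -0. ]
45 -93.5 61.0 [0.031  0.0002 0.0353] [-0.1 -0.1 -0. ]
40 -97.5 57.0 [0.0324 0.0002 0.0408] [-0.1 -0.1 -0. ]
35 -101.1 52.7 [0.0334 0.0003 0.0463] [-0.1 -0.1 -0. ]
31 -103.7 49.0 [0.0338 0.0003 0.0508] [-0.1 -0.1 -0. ]
29 -104.8 47.4 [0.0339 0.0003 0.0527] [-0.1 -0.1 -0. ]
20 -108.2 41.1 [0.0337 0.0003 0.0599] [-0.1 -0.1 -0. ]
10 -110.7 33.6 [0.0321 0.0003 0.0677] [-0.1 -0.1 -0. ]
0 -111.9 25.8 [0.0292 0.0003 0.0751] [-0.1 -0.1 -0. ]
```

View pics/w21.png

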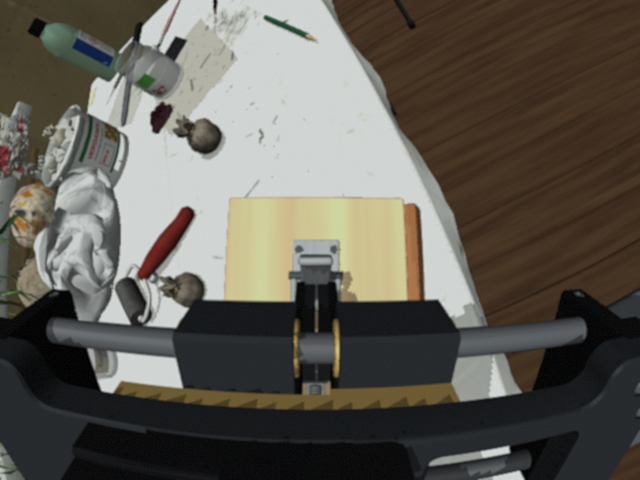

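View pics/d21c.png

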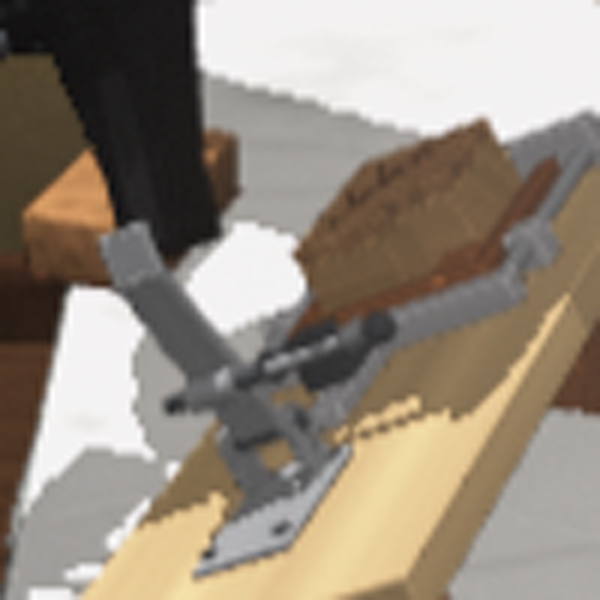

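Emit:
apply_moves(motion="0.004 0 0.0003 0 0 0 0; 0.0095 0 0.0042 0 0 0 0; 0.013 0 0.0072 0 0 0 0; 0.017 0 0.0111 0 0 0 0; 0.0206 0 0.0155 0 0 0 0; 0.0238 0 0.0201 0 0 0 0; 0.0266 0 0.025 0 0 0 0; 0.029 0 0.0301 0 0 0 0")

```text
time_s: 28.1
position: [0.399, -0.3374, 0.1181]
tcp_rot: [[-0.516, -0.82, 0.249], [-0.738, 0.279, -0.614], [0.434, -0.501, -0.749]]
force: [2.0, 2.3, -0.8]
opening: 0.009
```

```bash
python3 look.py 22; python3 - <<'E'
from lev import *
st=bot.read_state();f=(st['position'],st['tcp_rot']);print((Rd.T@(f[0]-o)*1000).round(1),(Rd.T@st['force']).round(1))
for th in (45,40,35,31,29,20,10,0,-4):
    y,z=tcpyz(th);p,Rm=tp(y,z);s,w=rel(p,Rm,f);print(th,round(y,1),round(z,1),s.round(4),w.round(1))
E
```

```text
28.1 tcpdeck [ -3.  -89.5  64.2] [ 0.63  2.84 -1.3 ] 0.7934249838082433
[ -3.  -89.9  64.2] [ 0.5  1.6 -0.5]
45 -93.5 61.0 [0.0015 0.     0.0045] [-0.  -0.1 -0.1]
40 -97.5 57.0 [0.0029 0.     0.01  ] [-0.  -0.1 -0.1]
35 -101.1 52.7 [0.0039 0.     0.0155] [-0.  -0.1 -0.1]
31 -103.7 49.0 [0.0043 0.     0.02  ] [-0.  -0.1 -0.1]
29 -104.8 47.4 [0.0044 0.     0.0219] [-0.  -0.1 -0.1]
20 -108.2 41.1 [0.0042 0.     0.0291] [-0.  -0.1 -0.1]
10 -110.7 33.6 [0.0026 0.     0.0369] [-0.  -0.1 -0.1]
0 -111.9 25.8 [-0.0003  0.      0.0443] [-0.  -0.1 -0.1]
-4 -112.0 22.6 [-0.0018  0.      0.0471] [-0.  -0.1 -0.1]
```

View pics/d22c.png

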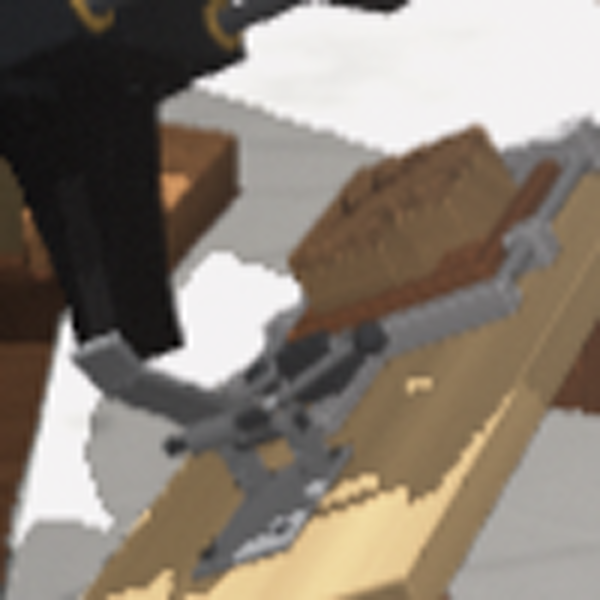

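Emit:
apply_moves(motion="0.0015 0 0.0045 0 0 0 0; 0.0029 0 0.01 0 0 0 0; 0.0043 0 0.02 0 0 0 0; 0.0043 0 0.0255 0 0 0 0; 0.0042 0 0.0291 0 0 0 0; 0.0034 0 0.034 0 0 0 0; 0.002 0 0.039 0 0 0 0; 0.0005 0 0.043 0 0 0 0")

```text
time_s: 29.2
position: [0.4098, -0.3648, 0.0865]
tcp_rot: [[-0.517, -0.819, 0.249], [-0.737, 0.278, -0.616], [0.435, -0.502, -0.748]]
force: [-2.4, 2.8, 5.3]
opening: 0.009
```

```bash
python3 look.py 23; python3 - <<'E'
from lev import *
st=bot.read_state();f=(st['position'],st['tcp_rot']);print((Rd.T@(f[0]-o)*1000).round(1),(Rd.T@st['force']).round(1))
for th in (0,-4):
    y,z=tcpyz(th);p,Rm=tp(y,z);s,w=rel(p,Rm,f);print(th,round(y,1),round(z,1),s.round(4),w.round(1))
E
```

```text
29.2 tcpdeck [  -2.4 -112.    27.4] [-0.11  1.87  6.12] 0.7783520014731761
[  -2.4 -111.9   27.6] [0.5 0.9 2.2]
0 -111.9 25.8 [-0.0009  0.0006  0.0016] [-0.1 -0.2 -0.1]
-4 -112.0 22.6 [-0.0024  0.0006  0.0044] [-0.1 -0.2 -0.1]
```

View pics/d23c.png

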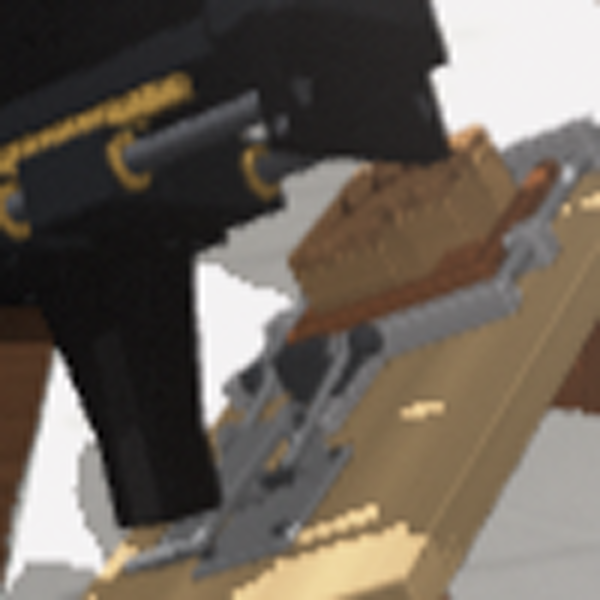

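Emit:
apply_moves(motion="-0.001 0 0.002 0 0 0 0; -0.002 0 0.0035 0 0 0 0; -0.003 0 0.0055 0 0 0 0; -0.003 0 0.0055 0 0 0 0; -0.003 0 0.0055 0 0 0 0; -0.002 0 -0.01 0 0 0 0; 0 0 -0.04 0 0 0 0; 0 0 -0.09 0 0 0 0")

```text
time_s: 30.3
position: [0.3871, -0.309, 0.1538]
tcp_rot: [[-0.517, -0.819, 0.248], [-0.738, 0.28, -0.614], [0.434, -0.5, -0.749]]
force: [-0.3, -0.5, 1.7]
opening: 0.003
```

```bash
python3 look.py 24; python3 - <<'E'
from rig import bot
import cv2
a=cv2.imread("pics/w24.png");cv2.imwrite("pics/w24d.png",a)
im=bot.capture("scene");cv2.imwrite("pics/s24.png",im[:,:,::-1])
cv2.imwrite("pics/s24c.png",cv2.resize(im[150:260,310:450,::-1],None,fx=5,fy=5,interpolation=cv2.INTER_CUBIC))
E
```

```text
30.3 tcpdeck [ -2.8 -66.5 105.3] [ 0.74 -0.6   1.57] 0.26465677680121213
```

View pics/w24.png

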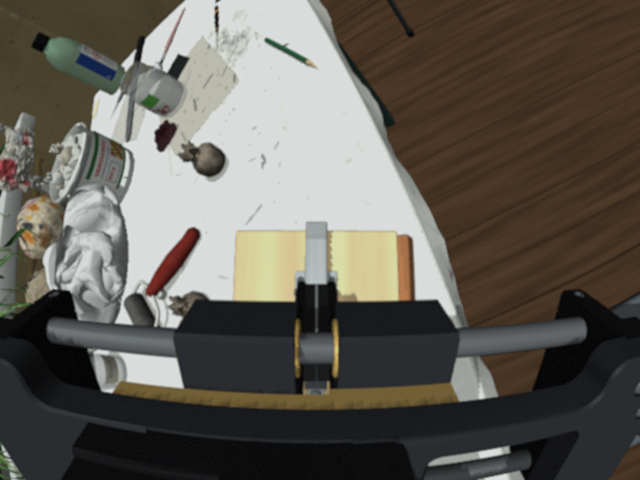

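View pics/d24c.png

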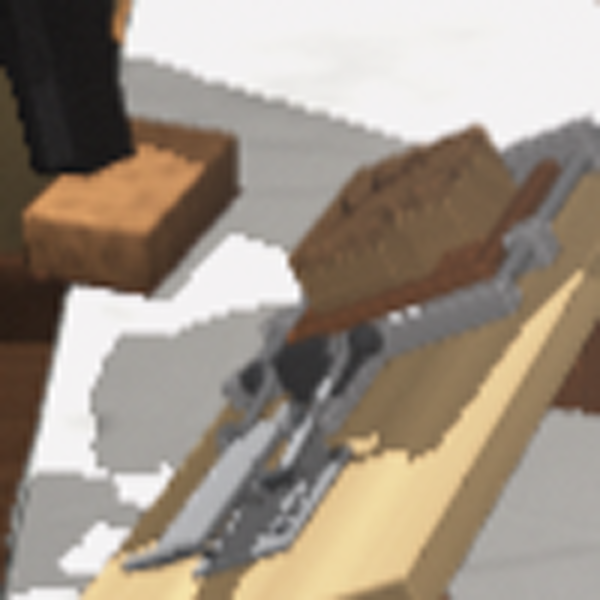

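View pics/s24c.png

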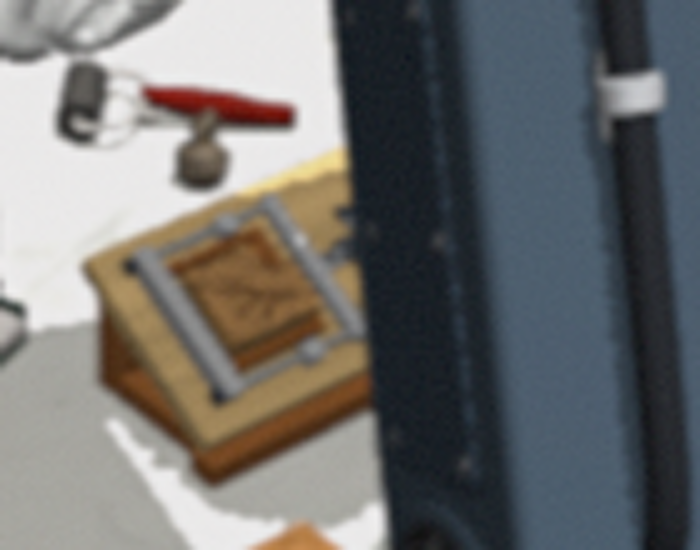

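Emit:
apply_moves(motion="0 0 -0.02 0 0 0 0.03; -0.01 0 -0.04 0 0 0 0.06; -0.02 0 -0.06 0 0 0 0.087; -0.03 0 -0.08 0 0 0 0.087; -0.04 0 -0.1 0 0 0 0.087; -0.04 0 -0.12 0 0 0 0.087; -0.04 0 -0.12 0 0 0 0.087; -0.04 0 -0.12 0 0 0 0.087")

```text
time_s: 31.45
position: [0.3724, -0.2102, 0.2148]
tcp_rot: [[-0.518, -0.815, 0.261], [-0.738, 0.27, -0.619], [0.434, -0.513, -0.741]]
force: [1.1, -0.0, -0.7]
opening: 0.833
```

```bash
python3 look.py 25; python3 - <<'E'
import cv2
a=cv2.imread("pics/w25.png");cv2.imwrite("pics/w25d.png",cv2.resize(a[170:420,200:440],None,fx=3,fy=2.4,interpolation=cv2.INTER_CUBIC))
E
```

```text
31.45 tcpdeck [-11.9  22.4 181. ] [ 0.53  0.34 -1.13] 72.4933716824478
```

View pics/w25d.png

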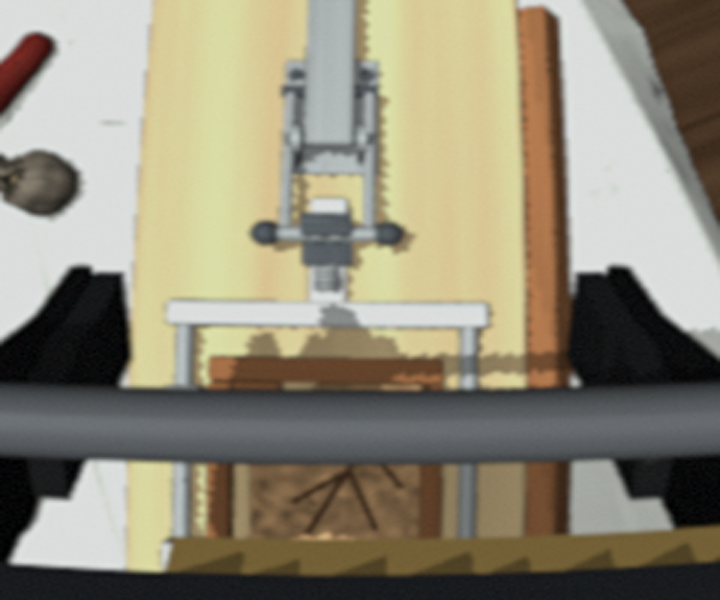

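View pics/d25c.png

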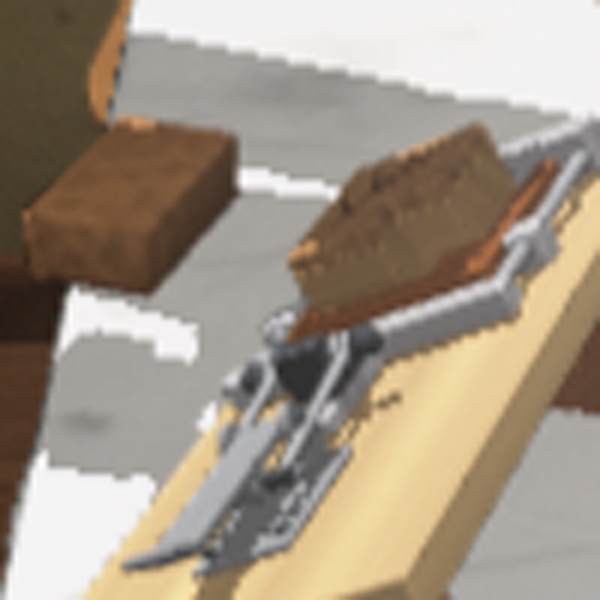

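Emit:
apply_moves(motion="-0.02 0 -0.01 0 0 0 0.087; -0.04 0 -0.02 0 0 0 0.087; -0.06 0 -0.02 0 0 0 0.087; -0.08 0 -0.02 0 0 0 0.087; -0.09 0 -0.02 0 0 0 0.087; -0.09 0 -0.02 0 0 0 0.087; -0.09 0 -0.02 0 0 0 0.087; -0.09 0 -0.02 0 0 0 0.087")

```text
time_s: 32.55
position: [0.4048, -0.1402, 0.1766]
tcp_rot: [[-0.516, -0.809, 0.283], [-0.742, 0.256, -0.619], [0.428, -0.529, -0.732]]
force: [-0.2, -0.2, 0.5]
opening: 1.003
```

```bash
python3 look.py 26; python3 - <<'E'
import cv2,json
from rig import bot
from h import *
from nest import Rd,o
a=cv2.imread("pics/w26.png");cv2.imwrite("pics/w26d.png",cv2.resize(a[120:370,200:440],None,fx=3,fy=2.4,interpolation=cv2.INTER_CUBIC))
im=bot.capture("scene");cv2.imwrite("pics/s26.png",im[:,:,::-1])
cv2.imwrite("pics/s26c.png",cv2.resize(im[150:260,310:450,::-1],None,fx=5,fy=5,interpolation=cv2.INTER_CUBIC))
E
```

```text
32.55 tcpdeck [-23.9  99.1 143.9] [ 0.15 -0.26  0.51] 87.27206990313739
```

View pics/w26d.png

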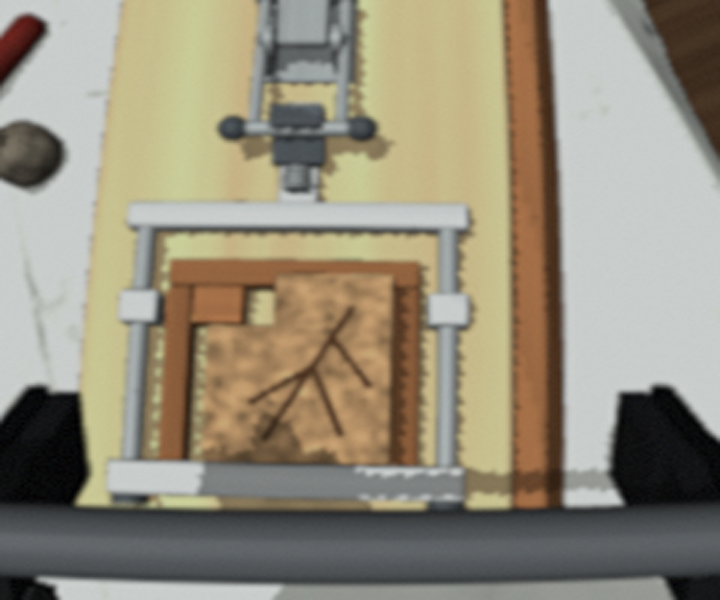

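View pics/s26c.png

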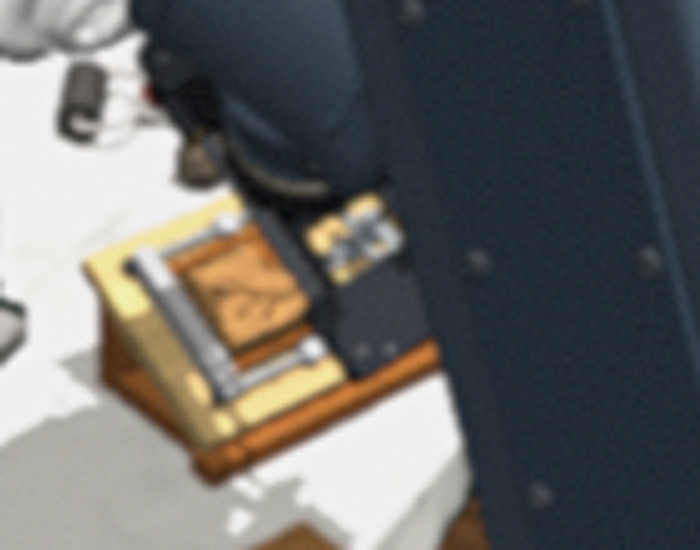

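```bash
python3 - <<'E'
from rig import bot
print(bot.hand_in(), bot.read_state()['time_s'])
E
```

```text
the job is handed in; nothing more can be done
the job is handed in; nothing more can be done
```

The job is done and handed in at about 33 s. The block is in the nest and clamped, the crossbar is under the hook's lip, and the lever is shut.

- **Block:** I laid it printing face up, with its cut-out corner over the key. The last wrist picture shows it against the stop with the jaw tight on its other end.
- **Loop:** The first attempt failed because the bar slid about 9 mm up in the fingers and met the front of the lip. I backed off, gripped it again nearer the fingertips, raised it 1.5 mm and drew it under the lip. After release the pictures showed the lip over the bar.
- **Lever:** I pressed it flat past centre with the closed fingers and backed off. It stayed flat in the pictures taken about one and two seconds later.
- **Last checks:** The gripper was clear of everything, with force readings of about 0.5 N. The sanding block and dabber looked undisturbed in the pictures. I did not look at the gouge again after grasping the block, but the arm never went near it afterwards.
- **What disagreed:** Bar heights estimated from the wrist camera differed by up to about 3 mm from those worked out from the arm's pose. I judged the hooking by the lip covering the bar, not by those numbers.

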